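# Cure a bonded bearing under the dead-weight press

## Robot

A 6-joint arm with a two-finger parallel gripper is mounted at the origin on a cart in front of the work surface, level with it; the furniture and walls round the work are solid. World frame = base frame: x ahead of the robot, y to its left, z up, the work surface at z = 0. Lengths are in m, angles in rad, forces in N, time in s.
With the tool pointing down it reaches from about 0.3 to 0.775 m from the base axis. Payload 14.6 kg.
Tool frame: the origin (TCP) lies on the front face of the gripper's body, between the roots of the fingers; the fingertips stand 97 mm ahead of it and the grasp point (between the pads) lies 78 mm ahead of it; x points along the fingers, y is the direction in which the jaws open and shut, and the axes are right-handed (so a half turn about x gives the same grasp; the last joint's range is limited). The gripper opens to 94 mm and grips with 3 to 60 N. Pads are 16 mm wide; open, the fingers measure 119 mm over their backs; the gripper's body (75 mm by 177 mm) begins 78 mm behind the grasp point.
Start: joints at [1.247, 0.3, 1.521, -0, 1.321, -0.067], TCP at [0.14, 0.532, 0.303] pointing down, gripper open.
Joint ranges: [-3.03, 3.03], [-0.79, 2.21], [0.23, 2.52], [-1.04, 4.18], [0, 3.07], [-2.55, 2.55]. Speed limits (rad/s): [2.22, 2.22, 2.57, 3.14, 3.14, 3.14].

## Interface

Orientations are given as a unit quaternion [x, y, z, w].
In Python, from plant import sense, imaging, robot gives the robot as it stands.
- The arm moves only by the tool carry_out, never from a script. Its argument "steps" is a list of rows, each a list of 6 numbers: the shift along the tool's x, y, z in m, then the turn, a rotation vector about the tool's x, y, z in rad. A call has 1 to 10 rows; each row shifts and turns the commanded pose from where the row before left it, along the tool's axes as they then stand; what a row does not reach is not made up. A row lasts 1/12 s, in which the tool goes at most 41.7 mm and 7.16 degrees, less where a joint would pass 70% of its speed; a pose out of reach is approached as far as the arm can. A call is refused whole if a number of a shift passes 0.0417 or a number of a turn 0.125, either way. A call with a gripper value outside its range is refused whole. "hand" is the opening in per cent of the stroke, from 0 (shut) to 100 (fully open), set as the call begins (left out, the last holds). The fingers move at their own pace and stop on an object; "grip_force" is the grip in N (left out, the last holds). Time passes only in rows, so rows that do not move let the fingers close. It gives the time, the measured TCP pose, the force and the opening at its end, in the units of the state.
- sense(): the state, without advancing time (a new reading comes with each control period).
- imaging.grab_frame(name): name is "side" or "top"; returns a dict with "frame" (420x560x3 uint8, red, green, blue), "fx", "fy", "cx", "cy" (pixels), "k1" (the pictures are not rectified: a ray, as slopes to the right and down, at radius r is drawn at 1 + k1 r^2 times it, then the intrinsics apply), "world_from_camera" (4x4, takes a point from camera to world coordinates). Camera axes: x right, y down, z forward; pixel columns grow to the right and rows downward; lengths in m; the calibration is good to about 2 mm. A picture is of the moment at which its call begins. There is no depth.
- robot.finish_job(): hands the job in, once; it reports no verdict.
The state is a dict: "time": time; "q": joint angles; "qvel": joint speeds; "effort": joint torques, N m; "eef_pos": TCP position; "ee_rot": TCP orientation; "force": force on the tool from outside, world axes, zero at the start; "wrist_torque": the same for the moment, N m; "opening": finger opening in m.
Only numpy, scipy, OpenCV 4.12 (cv2) and the standard library are available. Lean on these libraries where they do the work, as an engineer would, in place of code of your own. Each camera call takes 0.05 s, during which the arm holds its last target. There are 200 camera calls.

## Task

Load the dead-weight press: lay the ball bearing flat and centred in the white ring on the carriage, wind the handwheel clockwise until the carriage is right up against its stop under the raised head, and stand every steel weight that is on the bench upright in the pan on top of the head. Only then pick up the red screwdriver, reach it under the red finger of the ratchet pawl and flick the pawl up off its wheel, never touching the pawl with the hand, so that the head sinks and the foot rests on the bearing. Lay the screwdriver back on the grey mat and let go, leaving the tape roll, the piston and the valve spring where they are.

Things in the scene. Friction and masses are not known exactly. Their poses are not given: they have to be found in the camera images.
- press: Blue bench press, fixed; base 185 x 435 x 20 mm. Origin on the bench below the middle of the head; x away from the robot, y left. Carriage rails along y; handwheel at y = +270 mm; columns at x = 100 mm with a tie bar (top 234 mm, the highest part); ratchet at y = -100 mm, cheek plate outside it (top 166 mm). A 58 mm high timber block with an opened clamp stands fixed before it (world x 0.23-0.49, y -0.18-0.09 m).
- carriage (a joint): Travel of the carriage to the right (press -y), m: 0 at the left, 0.150 against the orange-buffered stop, right under the head. Moves only by the handwheel: 75 mm a turn, so 12.57 rad (two turns) for the whole way. Stays where it is left.
- carriage_ring (a point): Centre of the white painted ring (64 mm outside, 55 mm inside) on the flat top of the 100 x 100 mm carriage, on its surface, 45 mm above the bench. Travels with the carriage along y of the press.
- handwheel (a joint): Angle of the handwheel, rad, growing clockwise seen from above; 12.57 when the carriage is at its stop. It turns about the vertical at press x = 0, y = +270 mm; rim 48 mm in radius, top 67 mm above the bench. Turns easily (under 0.1 N m) and stays where it is left.
- wheel_knob: Black upright knob on the handwheel, 18 mm diameter, 30 mm tall, spins freely about its own axis, 40 mm from the wheel's axis. Origin at the centre of its foot, 68 mm above the bench. Can be held from above with a fixed wrist and led round in a circle.
- head_slide (a joint): How far the head has sunk, m: 0 raised and held by the pawl, about 0.060 when its foot rests on a 14 mm bearing lying on the carriage, 0.069 at the end of its way. It sinks slowly (a damper) under its own weight, 3 to 8 cm/s, once the pawl is out, and cannot be raised again by the robot.
- pan_floor (a point): Centre of the inner floor of the square grey pan on top of the head, 140 x 140 mm inside, walls 13 mm above the floor and 5 mm thick; 160 mm above the bench while the head is raised. Axes as the press's.
- head: The sliding head of the press: square grey pan above, steel foot (disc 70 mm in diameter) below that comes down on the bearing. Origin at the centre of the pan's underside, 155 mm above the bench while raised; the foot's underside lies 36 mm below it.
- pawl_hinge (a joint): Angle of the ratchet pawl, rad: 0 engaged, grows as its finger is lifted, 0.45 at most. Above about 0.12 it is clear of the teeth. Stiff pivot: it stays where it is left. Lifting the finger takes 1 to 3 N.
- pawl: The pawl: a lever along x of the press at y = -100 mm, pivoted at its far end (press x = 70 mm, z = 156 mm); its nose lies on top of the ratchet wheel (72 mm diameter); its free front end is a flat red finger 75 mm long, 14 mm wide and 6 mm thick that reaches to press x = -97 mm, 19 mm beside the outer pan wall. Origin on the pivot. Must not be touched by hand or arm.
- pawl_finger (a point): Point on the underside of the red finger, 19 mm behind its front end, 167 mm above the bench while engaged. The 30 mm behind this point and all the space below it down to the base are free for the shaft of a tool that comes from the front.
- bearing: Ball bearing, 47 mm diameter, 14 mm thick, lying flat. Origin at the centre of its underside.
- weight_1: Steel weight: disc 50 mm diameter, 20 mm thick, with an upright brass knob on it 20 mm diameter, 26 mm tall (46 mm in all), 0.25 to 0.42 kg. Origin at the centre of its underside. May be absent.
- weight_2: As weight_1. May be absent.
- weight_3: As weight_1. May be absent.
- tool_mat: Thin grey mat fixed on the bench, 90 x 240 x 3 mm, long along its y axis. Origin at the centre of its underside.
- screwdriver: Screwdriver with a red handle, lying on the mat, 225 mm long along its y axis: handle from y = +10 to +110 mm, 22 mm wide at the grip (x) and 26 mm high; steel shaft 7 mm thick from y = +10 mm to the tip at y = -112 mm, its axis 13.5 mm above the origin. Origin on the underside at mid length; z up. Balances near y = +50 mm.
- tape_roll: White tape roll lying flat, 83 mm diameter, 24 mm high. Leave alone.
- piston: Grey piston standing, 66 mm diameter, 54 mm high. Leave alone.
- valve_spring: Steel valve spring standing, 28 mm diameter, 42 mm high. Leave alone.
There are look-alikes about, which are no part of the job. Of the things that look like the bearing, take the one that is nearest to the robot's base at the start.

How it is judged:
By the outcome, as a careful person would: the job done as asked, in the order asked, and still so for the second after the job is handed in, with the robot touching nothing.
Of weight_1, weight_2, weight_3 only 2 to 3 are there at a start; the rules pass over those that are not, and their reading is None.
At some moment in a run one of weight_1, weight_2, weight_3, screwdriver may be knocked a few centimetres aside while the robot is not near it.
It also fails if it takes over 210 s, if anything falls off the work surface, if the arm or the gripper's body presses on something with over 40 N, if the wrist force passes 120 N, or if a joint passes its speed limit or range.

## Working session

There is one attempt and no reset: what is moved stays moved. The work goes in short steps, Python scripts to look and compute and a tool call to move; the robot and the scene stay as the last step left them, time stands still between calls to the robot, and variables do not carry over. Pictures are saved under pics/ and viewed, about 12 in all and at most 16, crops included, and the job is handed in when it is done.

Besides the shell and the picture viewer there is one more tool, called after ">>>" by a JSON object that holds its "op" and its "data". carry_out: Moves the arm, as the interface text tells. Its arguments: {"type":"object","properties":{"steps":{"type":"array"},"hand":{"type":"number"},"grip_force":{"type":"number"}},"required":["steps"]}

```bash
mkdir -p pics; ls; cat > h.py <<'E'
import numpy as np, cv2
from plant import sense, imaging, robot
def grab(n,save=None):
    d=imaging.grab_frame(n)
    if save: cv2.imwrite('pics/'+save+'.png',cv2.cvtColor(d['frame'],cv2.COLOR_RGB2BGR))
    np.save('pics/last_'+n+'.npy',d,allow_pickle=True); return d
def last(n): return np.load('pics/last_'+n+'.npy',allow_pickle=True).item()
def ray(d,u,v):
    x=(u-d['cx'])/d['fx'];y=(v-d['cy'])/d['fy'];rd=np.hypot(x,y);r=rd
    for _ in range(30): r=rd/(1+d['k1']*r*r)
    s=r/rd if rd>0 else 1
    T=np.array(d['world_from_camera']);return T[:3,3],T[:3,:3]@np.array([x*s,y*s,1])
def px2w(d,u,v,z):
    o,r=ray(d,u,v);return o+r*(z-o[2])/r[2]
def w2px(d,p):
    T=np.array(d['world_from_camera']);c=T[:3,:3].T@(np.array(p)-T[:3,3]);x,y=c[:2]/c[2];f=1+d['k1']*(x*x+y*y)
    return np.array([d['cx']+d['fx']*x*f,d['cy']+d['fy']*y*f])
E
python3 - <<'E'
from h import *
print(sense())
for n in('top','side'):
    d=grab(n,n+'0');print({k:v for k,v in d.items() if k!='frame'})
E
```

```text
pics
{'time': 0.0, 'q': array([ 1.24739956e+00,  3.00443785e-01,  1.52160636e+00,  3.82041265e-06,
        1.32071657e+00, -6.65875328e-02]), 'qvel': array([ 1.79779655e-03, -5.94534633e-04, -1.12922602e-05, -4.47528048e-04,
       -1.62138764e-03,  1.43798638e-03]), 'effort': array([-2.15111027e-04, -5.31792355e+01, -3.52745819e+01,  7.08236522e-02,
        2.41910439e-02, -8.67050039e-05]), 'eef_pos': array([0.13964102, 0.53180833, 0.30209056]), 'ee_rot': array([ 0.09013982,  0.70136704, -0.09095377,  0.70120361]), 'force': array([ 0.45261934, -0.19654513, -0.55836146]), 'wrist_torque': array([-0.05846987, -0.00016144, -0.02994692]), 'opening': 0.09400358101179611}
{'fx': 542.281693331212, 'fy': 542.281693331212, 'cx': 277.7415285074631, 'cy': 204.64500344720093, 'k1': -0.040893133978337035, 'world_from_camera': array([[ 0.00722665, -0.98595323,  0.16686521,  0.31809833],
       [-0.99992823, -0.00553046,  0.01062751, -0.06246377],
       [-0.00955539, -0.16693004, -0.98592244,  1.76896857],
       [ 0.        ,  0.        ,  0.        ,  1.        ]])}
{'fx': 539.7904113410445, 'fy': 539.7904113410445, 'cx': 285.1982529915862, 'cy': 203.80818714514336, 'k1': -0.11014779544088828, 'world_from_camera': array([[ 9.93048141e-01, -5.82306252e-02,  1.02296546e-01,
         4.56506539e-01],
       [-1.17702453e-01, -4.82127124e-01,  8.68158723e-01,
        -1.35553252e+00],
       [-1.23348581e-03, -8.74163961e-01, -4.85629331e-01,
         8.57741280e-01],
       [ 0.00000000e+00,  0.00000000e+00,  0.00000000e+00,
         1.00000000e+00]])}
```

View pics/top0.png

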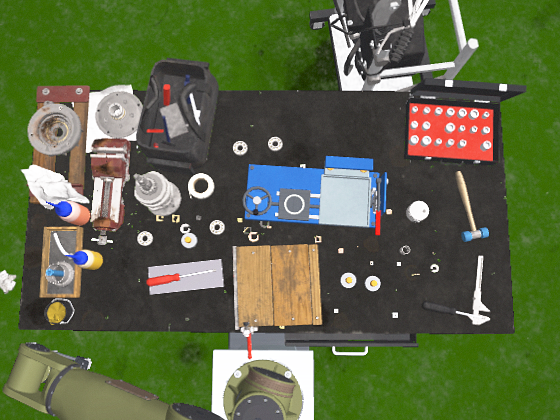

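View pics/side0.png

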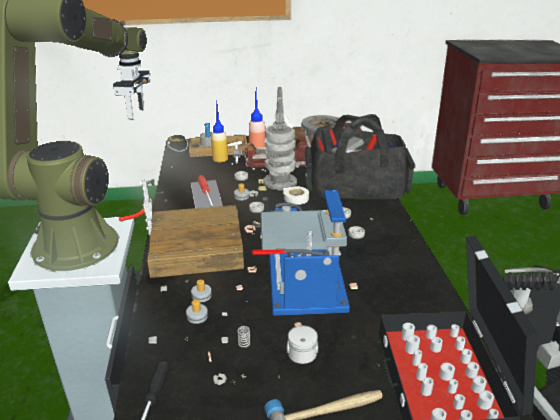

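```bash
python3 - <<'E'
from h import *
d=last('top');im=cv2.cvtColor(d['frame'],cv2.COLOR_RGB2BGR)
cv2.imwrite('pics/c1.png',cv2.resize(im[135:300,130:396],None,fx=3,fy=3,interpolation=cv2.INTER_CUBIC))
for n,u,v,z in [('b1',240,148,.014),('b2',275,144,.014),('b3',145,239,.014),('b4',217,227,.014),('w',189,240,.03),('w',348,281,.03),('w',373,283,.03),('ring',293,204,.045),('hw',257,200,.067),('pan',347,199,.17),('mat',186,277,.003),('blockcorner',234,326,.058)]:
    p=px2w(d,u,v,z);print(n,p.round(3),np.hypot(*p[:2]).round(3))
E
```

```text
b1 [0.807 0.084 0.014] 0.811
b2 [ 0.821 -0.033  0.014] 0.822
b3 [0.499 0.389 0.014] 0.633
b4 [0.54  0.154 0.014] 0.562
w [0.495 0.242 0.03 ] 0.551
w [ 0.368 -0.269  0.03 ] 0.455
w [ 0.362 -0.348  0.03 ] 0.502
ring [ 0.612 -0.093  0.045] 0.619
hw [0.621 0.022 0.067] 0.621
pan [ 0.607 -0.252  0.17 ] 0.657
mat [0.377 0.252 0.003] 0.454
blockcorner [0.226 0.089 0.058] 0.243
```

View pics/c1.png

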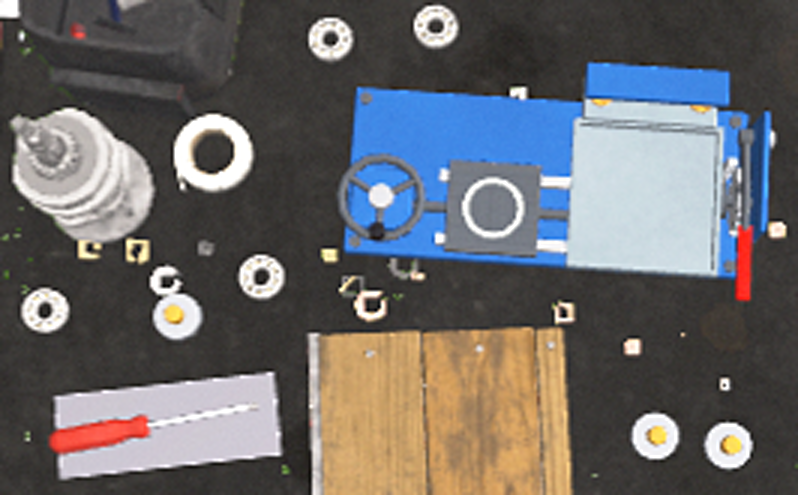

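```bash
cat >> h.py <<'E'
def blob(d,u,v,w,f,z):
    u,v=int(round(u)),int(round(v));im=d['frame'][v-w:v+w+1,u-w:u+w+1].astype(int)
    m=f(im);yy,xx=np.nonzero(m)
    if len(xx)==0: return None
    return px2w(d,u-w+xx.mean(),v-w+yy.mean(),z),len(xx),(round(u-w+xx.mean(),1),round(v-w+yy.mean(),1))
white=lambda im: im.min(2)>130
yel=lambda im:(im[...,0]>150)&(im[...,2]<im[...,0]-70)
red=lambda im:(im[...,0]>120)&(im[...,1]<80)
blk=lambda im: im.max(2)<35
E
python3 - <<'E'
from h import *
from scipy.spatial.transform import Rotation as Rn
from scipy.optimize import least_squares
d=last('top')
print('bearing',blob(d,217,227,9,white,.014))
for u,v in((189,240),(348,281),(373,283)):
    print('w',blob(d,u,v,9,lambda im:white(im)|yel(im),.025),blob(d,u,v,9,yel,.044))
r=blob(d,294,204,12,white,.045);print('ring',r)
C=lambda x,y:(130+(x+.5)/3-.5,135+(y+.5)/3-.5)
pts=[((0,270,70),C(381,196)),((0,150,45),r[2])]+[((sx*75,sy*75,173),C(*c)) for sx,sy,c in((1,1,(573,117)),(1,-1,(723,128)),(-1,-1,(717,274)),(-1,1,(567,267)))]
pts+=[((-97,-107,173),C(750,300)),((-97,-93,173),C(737,300))]
def T(p,q): c,s=np.cos(p[2]),np.sin(p[2]);q=np.array(q)/1e3;return [p[0]+c*q[0]-s*q[1],p[1]+s*q[0]+c*q[1],q[2]]
f=lambda p:np.concatenate([w2px(d,T(p,q))-u for q,u in pts])
s=least_squares(f,[.61,-.25,0],loss='soft_l1');print('press',s.x,f(s.x).reshape(-1,2).round(1))
print('knob',px2w(d,*C(377,230),.098), 'exp',T(s.x,(-40,270,98)))
print(Rn.from_quat(sense()['ee_rot']).as_matrix().round(3))
print('mat',[px2w(d,*C(*c),.003).round(3) for c in((53,398),(275,373),(282,455),(61,480))])
print('sd',[px2w(d,*C(*c),.018).round(3) for c in((50,440),(148,427),(255,406))])
E
```

```text
bearing (array([0.54089287, 0.15479752, 0.014     ]), 151, (np.float64(216.8), np.float64(226.7)))
w (array([0.49802886, 0.24502237, 0.025     ]), 213, (np.float64(188.3), np.float64(239.3))) (array([0.49553412, 0.24402616, 0.044     ]), 31, (np.float64(187.5), np.float64(239.4)))
w (array([ 0.37117038, -0.26949482,  0.025     ]), 189, (np.float64(348.0), np.float64(279.9))) (array([ 0.37148521, -0.26914794,  0.044     ]), 30, (np.float64(348.6), np.float64(279.6)))
w (array([ 0.3618237, -0.347262 ,  0.025    ]), 187, (np.float64(372.5), np.float64(283.0))) (array([ 0.36203288, -0.3474019 ,  0.044     ]), 28, (np.float64(373.5), np.float64(282.8)))
ring (array([ 0.61243663, -0.09619222,  0.045     ]), 166, (np.float64(294.0), np.float64(204.0)))
press [ 0.60332762 -0.24582823 -0.05908778] [[-0.2  0.3]
 [-0.1  0. ]
 [ 0.5  0.3]
 [ 0.3 -0.2]
 [ 0.4  0.5]
 [-0.2 -0.4]
 [-0.1 -0.1]
 [-0.5 -0.4]]
knob [0.57934758 0.02531831 0.098     ] exp [np.float64(0.5793418476426956), np.float64(0.02606270905056393), np.float64(0.098)]
[[-0.     0.254  0.967]
 [-0.001  0.967 -0.254]
 [-1.    -0.001 -0.   ]]
mat [array([0.408, 0.38 , 0.003]), array([0.437, 0.139, 0.003]), array([0.349, 0.129, 0.003]), array([0.32 , 0.367, 0.003])]
sd [array([0.362, 0.377, 0.018]), array([0.377, 0.272, 0.018]), array([0.4  , 0.158, 0.018])]
```

>>> {"op": "carry_out", "data": {"steps": [[0,0,0,0.1248,0,0],[0,0,0,0.1248,0,0],[0,0,0,0.1248,0,0],[0,0,0,0.1248,0,0],[0,0,0,0.1248,0,0],[0,0,0,0.1248,0,0],[0,0,0,0.1248,0,0],[0,0,0,0.1248,0,0],[0,0,0,0.1248,0,0],[0,0,0,0.1248,0,0]], "hand": 80}}

```text
time: 0.93
eef_pos: [0.1397, 0.5319, 0.3023]
ee_rot: [0.485, 0.515, -0.485, 0.515]
force: [0.1, -0.7, 0.7]
opening: 0.075
```

>>> {"op": "carry_out", "data": {"steps": [[0,0,0,0.1248,0,0],[0,0,0,0,0,0],[0,0,0,0,0,0]]}}

```text
time: 1.18
eef_pos: [0.1397, 0.5319, 0.3024]
ee_rot: [-0.513, -0.486, 0.514, -0.486]
force: [-0.5, 0.7, -0.0]
opening: 0.0751
```

```bash
cat >> h.py <<'E'
from scipy.spatial.transform import Rotation as Rn
PO=np.array([.6033,-.2458,0]);PY=-.0591
def P(x,y,z): return PO+Rn.from_euler('z',PY).apply([x,y,z])
def phi(s=None):
    s=s or sense();R=Rn.from_quat(s['ee_rot']).as_matrix();return np.arctan2(R[1,1],R[0,1])
def to(w,ph=PY):
    s=sense();R=Rn.from_quat(s['ee_rot']).as_matrix();w=np.array(w)
    print('t%.1f'%s['time'],'pos',s['eef_pos'].round(4),'d_tool mm',(R.T@(w-s['eef_pos'])*1e3).round(1),'turn_x',round((phi(s)-ph+np.pi)%(2*np.pi)-np.pi,4),'down',R[:,0].round(3),'F',s['force'].round(1),'open',round(s['opening'],4))
E
python3 -c "
from h import *
to([.541,.155,.102]);print(sense()['q'])"
```

```text
t1.2 pos [0.1397 0.5319 0.3024] d_tool mm [200.5 421.4 354.2] turn_x 0.0043 down [-0. -0. -1.] F [-0.5  0.7 -0. ] open 0.0751
[ 1.24738155e+00  3.00158230e-01  1.52123438e+00 -1.20063110e-05
  1.32069212e+00  1.30222532e+00]
```

>>> {"op": "carry_out", "data": {"steps": [[0,0.03,0.025,0.0043,0,0],[0,0.03,0.025,0,0,0],[0,0.03,0.025,0,0,0],[0,0.03,0.025,0,0,0],[0,0.03,0.025,0,0,0],[0,0.03,0.025,0,0,0],[0,0.03,0.025,0,0,0],[0,0.03,0.025,0,0,0],[0,0.03,0.025,0,0,0],[0,0.03,0.025,0,0,0]]}}

```text
time: 2.02
eef_pos: [0.4245, 0.262, 0.3028]
ee_rot: [0.514, 0.485, -0.514, 0.485]
force: [0.3, -0.1, 0.3]
opening: 0.0752
```

>>> {"op": "carry_out", "data": {"steps": [[0.01,0.03,0.025,0,0,0],[0.01,0.03,0.025,0,0,0],[0.01,0.03,0.025,0,0,0],[0.01,0.03,0.025,0,0,0],[0.03,0,0,0,0,0],[0.02,0,0,0,0,0],[0,0,0,0,0,0]]}}

```text
time: 2.6
eef_pos: [0.5358, 0.1554, 0.2084]
ee_rot: [-0.513, -0.486, 0.517, -0.484]
force: [-0.8, -0.5, -0.8]
opening: 0.0751
```

```bash
python3 -c "
from h import *
to([.541,.155,.102]);d=grab('top');im=cv2.cvtColor(d['frame'],cv2.COLOR_RGB2BGR)[180:280,150:290]
e=grab('side');u,v=w2px(e,[.541,.155,.04]).astype(int);i2=cv2.cvtColor(e['frame'],cv2.COLOR_RGB2BGR)[v-50:v+50,u-70:u+70]
cv2.imwrite('pics/c2.png',cv2.resize(np.hstack([im,i2]),None,fx=2.8,fy=2.8,interpolation=cv2.INTER_CUBIC))"
```

```text
t2.6 pos [0.5358 0.1554 0.2084] d_tool mm [ 1.064e+02  5.900e+00 -1.000e-01] turn_x -0.0009 down [-0.007 -0.001 -1.   ] F [-0.8 -0.5 -0.8] open 0.0751
```

View pics/c2.png

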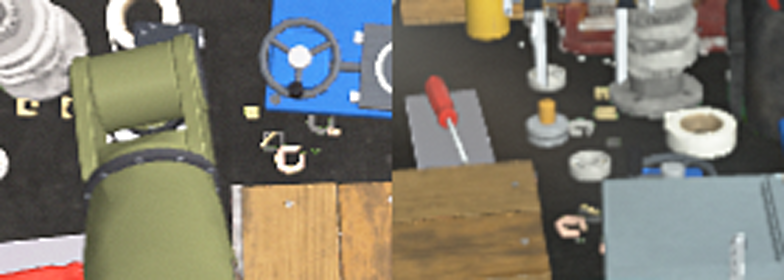

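>>> {"op": "carry_out", "data": {"steps": [[0.03,0.003,0,0,0,0],[0.03,0.003,0,0,0,0],[0.03,0,0,0,0,0],[0.012,0,0,0,0,0],[0.005,0,0,0,0,0],[0,0,0,0,0,0],[0,0,0,0,0,0]]}}

```text
time: 3.28
eef_pos: [0.5437, 0.1563, 0.1076]
ee_rot: [0.516, 0.484, -0.515, 0.485]
force: [0.4, 0.5, 0.9]
opening: 0.0748
```

>>> {"op": "carry_out", "data": {"steps": [[0,0,0,0,0,0],[0,0,0,0,0,0],[0,0,0,0,0,0],[0,0,0,0,0,0],[0,0,0,0,0,0],[0,0,0,0,0,0]], "hand": 40, "grip_force": 20}}

```text
time: 3.78
eef_pos: [0.543, 0.1559, 0.106]
ee_rot: [0.516, 0.484, -0.515, 0.484]
force: [-1.6, 0.7, 5.1]
opening: 0.0463
```

```bash
python3 -c "
from h import *
to([.541,.155,.102])"
```

```text
t3.8 pos [0.543  0.1559 0.106 ] d_tool mm [ 4.  -1.9  1.1] turn_x -0.004 down [ 0.  0. -1.] F [-1.6  0.7  5.1] open 0.0463
```

>>> {"op": "carry_out", "data": {"steps": [[0,0,0,0,0,0],[0,0,0,0,0,0],[0.002,-0.001,0,0,0,0],[0,0,0,0,0,0],[0,0,0,0,0,0]], "hand": 70}}

```text
time: 4.2
eef_pos: [0.5417, 0.156, 0.1034]
ee_rot: [-0.515, -0.484, 0.516, -0.484]
force: [0.7, -0.1, -0.2]
opening: 0.0655
```

```bash
python3 -c "
from h import *
to([.541,.155,.102])"
```

```text
t4.2 pos [0.5417 0.156  0.1034] d_tool mm [ 1.4 -0.7  1. ] turn_x -0.004 down [-0. -0. -1.] F [ 0.7 -0.1 -0.2] open 0.0655
```

Now lower by 3 mm, grip, and lift.

>>> {"op": "carry_out", "data": {"steps": [[0.003,-0.0005,0.001,-0.004,0,0],[0,0,0,0,0,0],[0,0,0,0,0,0]]}}

```text
time: 4.45
eef_pos: [0.5412, 0.1549, 0.1004]
ee_rot: [-0.514, -0.485, 0.515, -0.485]
force: [-0.3, -0.3, 0.8]
opening: 0.066
```

>>> {"op": "carry_out", "data": {"steps": [[0,0,0,0,0,0],[0,0,0,0,0,0],[0,0,0,0,0,0],[0,0,0,0,0,0],[0,0,0,0,0,0]], "hand": 40, "grip_force": 20}}

```text
time: 4.87
eef_pos: [0.5414, 0.155, 0.1007]
ee_rot: [0.515, 0.485, -0.515, 0.485]
force: [0.7, 0.0, 0.7]
opening: 0.0461
```

```bash
python3 -c "
from h import *
to([.541,.155,.102])"
```

```text
t4.9 pos [0.5414 0.155  0.1007] d_tool mm [-1.3 -0.4  0. ] turn_x -0.0 down [ 0.  0. -1.] F [0.7 0.  0.7] open 0.0461
```

>>> {"op": "carry_out", "data": {"steps": [[-0.01,0,0,0,0,0],[-0.03,0,0,0,0,0],[-0.04,0,0,0,0,0],[-0.02,0,0,0,0,0],[0,0,0,0,0,0],[0,0,0,0,0,0]]}}

```text
time: 5.37
eef_pos: [0.5414, 0.155, 0.2018]
ee_rot: [0.515, 0.485, -0.514, 0.485]
force: [0.2, -0.2, -2.5]
opening: 0.0464
```

```bash
python3 -c "
from h import *
print(P(0,.15,0));to(P(0,.150,.1465))"
```

```text
[ 0.61215984 -0.09606188  0.        ]
t5.4 pos [0.5414 0.155  0.2018] d_tool mm [ 55.4  85.3 246.5] turn_x 0.0 down [ 0.002  0.    -1.   ] F [ 0.2 -0.2 -2.5] open 0.0464
```

>>> {"op": "carry_out", "data": {"steps": [[-0.02,0.005,0.02,0,0,0],[-0.01,0.013,0.035,0,0,0],[0,0.013,0.035,0,0,0],[0,0.013,0.035,0,0,0],[0,0.013,0.035,0,0,0],[0,0.013,0.035,0,0,0],[0,0.01,0.03,0,0,0],[0.0,0.005,0.0215,0,0,0],[0,0,0,0,0,0],[0,0,0,0,0,0]]}}

```text
time: 6.2
eef_pos: [0.6111, -0.0968, 0.2288]
ee_rot: [-0.514, -0.485, 0.516, -0.484]
force: [-0.0, 0.5, -1.4]
opening: 0.0465
```

```bash
python3 -c "
from h import *
to(P(0,.150,.1465))"
```

```text
t6.2 pos [ 0.6111 -0.0968  0.2288] d_tool mm [82.3  1.2 -0.8] turn_x -0.0018 down [-0.003  0.001 -1.   ] F [-0.   0.5 -1.4] open 0.0465
```

>>> {"op": "carry_out", "data": {"steps": [[0.03,0.001,-0.0005,0,0,0],[0.03,0,0,0,0,0],[0.012,0,0,0,0,0],[0.005,0,0,0,0,0],[0,0,0,0,0,0],[0,0,0,0,0,0],[0,0,0,0,0,0]]}}

```text
time: 6.78
eef_pos: [0.6132, -0.0955, 0.1553]
ee_rot: [0.515, 0.484, -0.514, 0.486]
force: [0.5, -0.3, -0.1]
opening: 0.0461
```

```bash
python3 -c "
from h import *
to(P(0,.150,.1465))"
```

```text
t6.8 pos [ 0.6132 -0.0955  0.1553] d_tool mm [ 8.8 -1.   0.6] turn_x 0.0003 down [ 0.002 -0.    -1.   ] F [ 0.5 -0.3 -0.1] open 0.0461
```

>>> {"op": "carry_out", "data": {"steps": [[0.004,-0.0005,0.0003,0,0,0],[0.003,0,0,0,0,0],[0.001,0,0,0,0,0],[0,0,0,0,0,0],[0,0,0,0,0,0],[0,0,0,0,0,0]]}}

```text
time: 7.28
eef_pos: [0.6121, -0.0959, 0.1457]
ee_rot: [0.515, 0.485, -0.515, 0.485]
force: [0.2, -0.6, -0.4]
opening: 0.0464
```

```bash
python3 -c "
from h import *
to(P(0,.150,.1465))"
```

```text
t7.3 pos [ 0.6121 -0.0959  0.1457] d_tool mm [-0.8  0.   0.1] turn_x -0.0 down [ 0. -0. -1.] F [ 0.2 -0.6 -0.4] open 0.0464
```

>>> {"op": "carry_out", "data": {"steps": [[0,0,0,0,0,0],[0,0,0,0,0,0],[0,0,0,0,0,0],[0,0,0,0,0,0],[-0.01,0,0,0,0,0],[-0.03,0,0,0,0,0],[-0.04,0,0,0,0,0],[-0.02,0,0,0,0,0]], "hand": 65}}

```text
time: 7.95
eef_pos: [0.6127, -0.096, 0.2508]
ee_rot: [0.515, 0.484, -0.514, 0.486]
force: [0.8, 0.3, 0.6]
opening: 0.0611
```

>>> {"op": "carry_out", "data": {"steps": [[0,0,-0.035,0,0,0],[0,0,-0.035,0,0,0],[0,-0.008,-0.035,0,0,0],[0,-0.016,-0.015,0,0,0],[0,-0.016,0,0,0,0],[0,0,0,0,0,0],[0,0,0,0,0,0]], "hand": 50}}

```text
time: 8.53
eef_pos: [0.5794, 0.0263, 0.2468]
ee_rot: [0.515, 0.485, -0.514, 0.485]
force: [-0.2, -0.3, 0.4]
opening: 0.0471
```

```bash
python3 -c "
from h import *
to(P(-.040,.270,.170));d=grab('top');im=cv2.cvtColor(d['frame'],cv2.COLOR_RGB2BGR)
e=grab('side');print(blob(d,294,204,13,white,.05))
i2=cv2.cvtColor(e['frame'],cv2.COLOR_RGB2BGR);u,v=w2px(e,P(0,.15,.06)).astype(int)
cv2.imwrite('pics/c3.png',cv2.resize(np.hstack([im[165:235,235:325],i2[v-35:v+35,u-45:u+45]]),None,fx=4.4,fy=4.4,interpolation=cv2.INTER_CUBIC))"
```

```text
t8.5 pos [0.5794 0.0263 0.2468] d_tool mm [76.8 -0.1  0.2] turn_x 0.0003 down [ 0.001 -0.    -1.   ] F [-0.2 -0.3  0.4] open 0.0471
(array([ 0.6084638 , -0.09467949,  0.05      ]), 383, (np.float64(293.5), np.float64(204.9)))
```

View pics/c3.png

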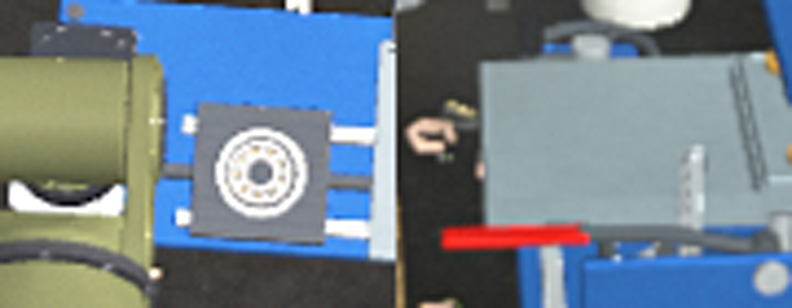

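>>> {"op": "carry_out", "data": {"steps": [[0.03,0,0,0,0,0],[0.03,0,0,0,0,0],[0.011,0,0,0,0,0],[0.005,0,0,0,0,0],[0,0,0,0,0,0],[0,0,0,0,0,0]], "hand": 34}}

```text
time: 9.13
eef_pos: [0.58, 0.026, 0.1709]
ee_rot: [0.515, 0.485, -0.514, 0.485]
force: [-0.3, 0.2, 0.2]
opening: 0.032
```

>>> {"op": "carry_out", "data": {"steps": [[0,0,0,0,0,0],[0,0,0,0,0,0],[0,0,0,0,0,0],[0,0,0,0,0,0]], "hand": 15, "grip_force": 10}}

```text
time: 9.47
eef_pos: [0.5809, 0.0261, 0.1711]
ee_rot: [0.516, 0.483, -0.513, 0.487]
force: [12.7, -0.2, -3.5]
opening: 0.0177
```

```bash
python3 -c "
from h import *
to(P(-.040,.270,.170))
# clockwise from above: start -x, in (y,z)=(press x, -press y)
a=np.arange(0,25)*np.pi/12
y=-40*np.cos(a); py=40*np.sin(a)   # CW from above from -x goes toward +y(left)
print(np.c_[np.diff(y),np.diff(-py)].round(1).tolist())"
```

```text
t9.5 pos [0.5809 0.0261 0.1711] d_tool mm [ 1.1 -1.6  0.1] turn_x -0.0001 down [ 0.006 -0.    -1.   ] F [12.7 -0.2 -3.5] open 0.0177
[[1.4, -10.4], [4.0, -9.6], [6.4, -8.3], [8.3, -6.4], [9.6, -4.0], [10.4, -1.4], [10.4, 1.4], [9.6, 4.0], [8.3, 6.4], [6.4, 8.3], [4.0, 9.6], [1.4, 10.4], [-1.4, 10.4], [-4.0, 9.6], [-6.4, 8.3], [-8.3, 6.4], [-9.6, 4.0], [-10.4, 1.4], [-10.4, -1.4], [-9.6, -4.0], [-8.3, -6.4], [-6.4, -8.3], [-4.0, -9.6], [-1.4, -10.4]]
```

>>> {"op": "carry_out", "data": {"steps": [[0,0.0015,0,0,0,0],[0,0,0,0,0,0],[0,0,0,0,0,0]]}}

```text
time: 9.72
eef_pos: [0.5814, 0.0261, 0.1709]
ee_rot: [0.515, 0.484, -0.514, 0.486]
force: [1.3, -0.7, 6.0]
opening: 0.0178
```

>>> {"op": "carry_out", "data": {"steps": [[0,0.0014,-0.0104,0,0,0],[0,0.004,-0.0096,0,0,0],[0,0.0064,-0.0083,0,0,0],[0,0.0083,-0.0064,0,0,0],[0,0.0096,-0.004,0,0,0],[0,0.0104,-0.0014,0,0,0],[0,0,0,0,0,0]]}}

```text
time: 10.3
eef_pos: [0.6248, 0.0637, 0.1709]
ee_rot: [0.515, 0.484, -0.514, 0.486]
force: [0.8, -1.7, 9.2]
opening: 0.0178
```

```bash
python3 -c "
from h import *
to(P(.0,.310,.170))"
```

```text
t10.3 pos [0.6248 0.0637 0.1709] d_tool mm [ 0.8 -3.2  0.2] turn_x 0.0001 down [ 0.002 -0.    -1.   ] F [ 0.8 -1.7  9.2] open 0.0178
```

>>> {"op": "carry_out", "data": {"steps": [[-0.001,0.0104,0.0014,0,0,0],[0,0.0096,0.004,0,0,0],[0,0.0083,0.0064,0,0,0],[0,0.0064,0.0083,0,0,0],[0,0.004,0.0096,0,0,0],[0,0.0014,0.0104,0,0,0],[0,0,0,0,0,0]]}}

```text
time: 10.88
eef_pos: [0.6611, 0.0192, 0.171]
ee_rot: [0.515, 0.484, -0.515, 0.485]
force: [4.4, -1.8, 0.9]
opening: 0.0173
```

```bash
python3 -c "
from h import *
to(P(.04,.270,.170))"
```

```text
t10.9 pos [0.6611 0.0192 0.171 ] d_tool mm [ 1.  -2.1 -2.1] turn_x -0.0016 down [ 0.001 -0.001 -1.   ] F [ 4.4 -1.8  0.9] open 0.0173
```

>>> {"op": "carry_out", "data": {"steps": [[0,-0.0014,0.0104,0,0,0],[0,-0.004,0.0096,0,0,0],[0,-0.0064,0.0083,0,0,0],[0,-0.0083,0.0064,0,0,0],[0,-0.0096,0.004,0,0,0],[0,-0.0104,0.0014,0,0,0]]}}

```text
time: 11.38
eef_pos: [0.6177, -0.0164, 0.171]
ee_rot: [0.515, 0.485, -0.514, 0.485]
force: [2.8, 9.0, 3.8]
opening: 0.0176
```

>>> {"op": "carry_out", "data": {"steps": [[0,-0.0104,-0.0014,0,0,0],[0,-0.0096,-0.004,0,0,0],[0,-0.0083,-0.0064,0,0,0],[0,-0.0064,-0.0083,0,0,0],[0,-0.004,-0.0096,0,0,0],[0,-0.0014,-0.0104,0,0,0],[0,0,0,0,0,0]]}}

```text
time: 11.97
eef_pos: [0.5812, 0.0271, 0.171]
ee_rot: [0.515, 0.484, -0.513, 0.486]
force: [11.6, 0.2, -1.9]
opening: 0.0181
```

```bash
python3 -c "
from h import *
to(P(-.04,.270,.170))"
```

```text
t12.0 pos [0.5812 0.0271 0.171 ] d_tool mm [ 1.  -1.8  1.1] turn_x 0.0008 down [ 0.004 -0.    -1.   ] F [11.6  0.2 -1.9] open 0.0181
```

>>> {"op": "carry_out", "data": {"steps": [[0,0.0024,-0.0104,0,0,0],[0,0.004,-0.0096,0,0,0],[0,0.0064,-0.0083,0,0,0],[0,0.0083,-0.0064,0,0,0],[0,0.0096,-0.004,0,0,0],[0,0.0104,-0.0014,0,0,0]]}}

```text
time: 12.47
eef_pos: [0.6245, 0.0638, 0.1709]
ee_rot: [-0.514, -0.485, 0.515, -0.485]
force: [-4.8, -12.5, 8.5]
opening: 0.018
```

>>> {"op": "carry_out", "data": {"steps": [[0,0.0104,0.0014,0,0,0],[0,0.0096,0.004,0,0,0],[0,0.0083,0.0064,0,0,0],[0,0.0064,0.0083,0,0,0],[0,0.004,0.0096,0,0,0],[0,0.0014,0.0104,0,0,0]]}}

```text
time: 12.97
eef_pos: [0.6619, 0.0219, 0.1709]
ee_rot: [-0.514, -0.486, 0.515, -0.485]
force: [-8.3, 3.1, 10.7]
opening: 0.0179
```

>>> {"op": "carry_out", "data": {"steps": [[0,-0.0014,0.0104,0,0,0],[0,-0.004,0.0096,0,0,0],[0,-0.0064,0.0083,0,0,0],[0,-0.0083,0.0064,0,0,0],[0,-0.0096,0.004,0,0,0],[0,-0.0104,0.0014,0,0,0]]}}

```text
time: 13.47
eef_pos: [0.6195, -0.0164, 0.1709]
ee_rot: [0.515, 0.485, -0.514, 0.485]
force: [2.8, 2.3, 3.3]
opening: 0.018
```

>>> {"op": "carry_out", "data": {"steps": [[0,-0.0104,-0.0014,0,0,0],[0,-0.0096,-0.004,0,0,0],[0,-0.0083,-0.0064,0,0,0],[0,-0.0064,-0.0083,0,0,0],[0,0,0,0,0,0],[0,0,0,0,0,0]]}}

```text
time: 13.97
eef_pos: [0.5855, 0.0069, 0.1709]
ee_rot: [-0.514, -0.486, 0.515, -0.485]
force: [-3.8, -0.7, 8.3]
opening: 0.018
```

```bash
python3 -c "
from h import *
to(P(-.0366+.0018,.270-.0154,.170))"
```

```text
t14.0 pos [0.5855 0.0069 0.1709] d_tool mm [ 0.9 -2.1 -3.4] turn_x 0.0009 down [-0.002  0.    -1.   ] F [-3.8 -0.7  8.3] open 0.018
```

>>> {"op": "carry_out", "data": {"steps": [[0,-0.0025,-0.0048,0,0,0],[0,-0.0015,-0.005,0,0,0],[0,-0.001,-0.0052,0,0,0],[0,-0.0004,-0.005,0,0,0],[0,0,-0.001,0,0,0],[0,0,0,0,0,0],[0,0,0,0,0,0]]}}

```text
time: 14.55
eef_pos: [0.5818, 0.027, 0.1708]
ee_rot: [-0.514, -0.485, 0.515, -0.485]
force: [-2.3, -6.2, 7.5]
opening: 0.0176
```

```bash
python3 -c "
from h import *
to(P(-.0385,.270,.170))"
```

```text
t14.6 pos [0.5818 0.027  0.1708] d_tool mm [ 0.8 -0.9  1.1] turn_x 0.0002 down [-0.001 -0.001 -1.   ] F [-2.3 -6.2  7.5] open 0.0176
```

>>> {"op": "carry_out", "data": {"steps": [[0,0,-0.001,0,0,0],[0,0,-0.001,0,0,0],[0,0,0,0,0,0],[0,0,0,0,0,0]]}}

```text
time: 14.88
eef_pos: [0.5819, 0.0281, 0.1707]
ee_rot: [-0.514, -0.485, 0.515, -0.485]
force: [-1.3, -14.2, 6.2]
opening: 0.0177
```

```bash
python3 -c "
from h import *
to(P(-.0385,.270,.170))"
```

```text
t14.9 pos [0.5819 0.0281 0.1707] d_tool mm [ 0.7 -0.9  2.2] turn_x -0.0001 down [-0.001 -0.003 -1.   ] F [ -1.3 -14.2   6.2] open 0.0177
```

>>> {"op": "carry_out", "data": {"steps": [[0,0,0,0,0,0],[0,0,0,0,0,0],[0,0,0,0,0,0],[-0.02,0,0,0,0,0],[-0.04,0,0,0,0,0],[-0.04,0,0,0,0,0],[0,0,0,0,0,0],[0,0,0,0,0,0]], "hand": 34}}

```text
time: 15.55
eef_pos: [0.5823, 0.0295, 0.2725]
ee_rot: [0.515, 0.484, -0.513, 0.486]
force: [-0.3, -0.2, -0.4]
opening: 0.032
```

```bash
cat >> h.py <<'E'
def weights(n='look'):
    d=grab('top',n);im=d['frame'].astype(int);m=((im[...,0]>150)&(im[...,2]<im[...,0]-90)&(im[...,1]>90)).astype(np.uint8);m[:,:110]=0
    k,l,s,c=cv2.connectedComponentsWithStats(m)
    for i in range(1,k):
        if 8<s[i,4]<80: print('yel',c[i].round(1),s[i,4],'bench',px2w(d,*c[i],.044).round(4),'pan',px2w(d,*c[i],.204).round(4))
    return d
E
python3 -c "
from h import *
to(P(-.0385,.270,.170))
weights()"
```

```text
t15.6 pos [0.5823 0.0295 0.2725] d_tool mm [102.5  -1.7   3.7] turn_x 0.0004 down [ 0.004  0.    -1.   ] F [-0.3 -0.2 -0.4] open 0.032
yel [427.6 112.9] 15 bench [ 0.9225 -0.5403  0.044 ] pan [ 0.8665 -0.4959  0.204 ]
yel [436.7 113.9] 14 bench [ 0.9193 -0.5706  0.044 ] pan [ 0.8636 -0.5234  0.204 ]
yel [455.5 113. ] 12 bench [ 0.9229 -0.6336  0.044 ] pan [ 0.8668 -0.5806  0.204 ]
yel [448.2 116.8] 13 bench [ 0.9095 -0.6086  0.044 ] pan [ 0.8547 -0.5579  0.204 ]
yel [430.3 120.2] 22 bench [ 0.897  -0.5481  0.044 ] pan [ 0.8433 -0.503   0.204 ]
yel [415.6 130.2] 61 bench [ 0.8624 -0.4978  0.044 ] pan [ 0.8119 -0.4574  0.204 ]
yel [439.  122.8] 16 bench [ 0.8883 -0.5768  0.044 ] pan [ 0.8354 -0.5291  0.204 ]
yel [446.2 130.1] 16 bench [ 0.8633 -0.5997  0.044 ] pan [ 0.8127 -0.5499  0.204 ]
yel [460.6 132.6] 40 bench [ 0.855  -0.6471  0.044 ] pan [ 0.8052 -0.5929  0.204 ]
yel [473.  126.4] 9 bench [ 0.8767 -0.6895  0.044 ] pan [ 0.8249 -0.6314  0.204 ]
yel [471.2 132.4] 9 bench [ 0.856  -0.6824  0.044 ] pan [ 0.8061 -0.6249  0.204 ]
yel [444.8 145.5] 31 bench [ 0.8104 -0.5924  0.044 ] p
[... 225 characters left out ...]
7309 -0.2135  0.044 ] pan [ 0.6926 -0.1995  0.204 ]
yel [362.3 170.6] 9 bench [ 0.7243 -0.3188  0.044 ] pan [ 0.6866 -0.295   0.204 ]
yel [187.5 239.4] 31 bench [0.4955 0.244  0.044 ] pan [0.4791 0.2156 0.204 ]
yel [269. 251.] 11 bench [ 0.4603 -0.0171  0.044 ] pan [ 0.4471 -0.0213  0.204 ]
yel [163.7 278.8] 63 bench [0.3699 0.3156 0.044 ] pan [0.3651 0.2805 0.204 ]
yel [348.6 279.7] 29 bench [ 0.3713 -0.2689  0.044 ] pan [ 0.3664 -0.2497  0.204 ]
yel [287.5 283.8] 21 bench [ 0.3574 -0.0764  0.044 ] pan [ 0.3538 -0.0751  0.204 ]
yel [373.4 282.7] 29 bench [ 0.3622 -0.3471  0.044 ] pan [ 0.3581 -0.3207  0.204 ]
yel [271.7 318.1] 21 bench [ 0.2507 -0.0276  0.044 ] pan [ 0.257  -0.0309  0.204 ]
```

View pics/look.png

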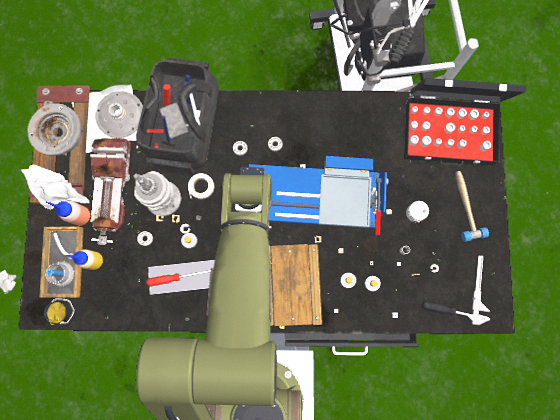

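```bash
sed -i 's/PO=np.array(\[.6033/PO=np.array([.6048/' h.py; python3 -c "
from h import *
to([.497,.2447,.122])"
```

```text
t15.6 pos [0.5818 0.0295 0.2706] d_tool mm [ 148.6  -97.4 -209.9] turn_x 0.0004 down [ 0.  0. -1.] F [-1.   0.5 -0.9] open 0.0317
```

>>> {"op": "carry_out", "data": {"steps": [[0,-0.0161,-0.035,0,0,0],[0,-0.0161,-0.035,0,0,0],[0,-0.0161,-0.035,0,0,0],[0,-0.0161,-0.035,0,0,0],[0,-0.0161,-0.035,0,0,0],[0.02,-0.0161,-0.035,0,0,0],[0.03,0,0,0,0,0],[0.03,0,0,0,0,0],[0,0,0,0,0,0],[0,0,0,0,0,0]], "hand": 50}}

```text
time: 16.43
eef_pos: [0.4978, 0.2428, 0.1898]
ee_rot: [-0.513, -0.486, 0.516, -0.484]
force: [0.2, -0.6, 0.1]
opening: 0.0473
```

```bash
python3 -c "
from h import *
to([.497,.2447,.122])"
```

```text
t16.4 pos [0.4978 0.2428 0.1898] d_tool mm [67.8 -0.6 -2. ] turn_x 0.0001 down [-0.004 -0.002 -1.   ] F [ 0.2 -0.6  0.1] open 0.0473
```

>>> {"op": "carry_out", "data": {"steps": [[0.03,0,-0.001,0,0,0],[0.025,0,0,0,0,0],[0.008,0,0,0,0,0],[0.004,0,0,0,0,0],[0,0,0,0,0,0],[0,0,0,0,0,0]]}}

```text
time: 16.93
eef_pos: [0.4993, 0.2441, 0.1261]
ee_rot: [0.515, 0.485, -0.514, 0.485]
force: [0.5, 0.8, -0.2]
opening: 0.0471
```

>>> {"op": "carry_out", "data": {"steps": [[0,0,0,0,0,0],[0,0,0,0,0,0],[0,0,0,0,0,0],[0,0,0,0,0,0],[0,0,0,0,0,0]], "hand": 12, "grip_force": 25}}

```text
time: 17.35
eef_pos: [0.4985, 0.244, 0.1247]
ee_rot: [-0.515, -0.485, 0.515, -0.485]
force: [-2.0, 0.4, 4.6]
opening: 0.0192
```

```bash
python3 -c "
from h import *
to([.497,.2447,.122])"
```

```text
t17.4 pos [0.4985 0.244  0.1247] d_tool mm [ 2.7 -1.5 -0.6] turn_x 0.0 down [-0.  0. -1.] F [-2.   0.4  4.6] open 0.0192
```

>>> {"op": "carry_out", "data": {"steps": [[-0.01,0,0,0,0,0],[-0.03,0,0,0,0,0],[-0.04,0,0,0,0,0],[-0.04,0,0,0,0,0],[-0.04,0,0,0,0,0],[-0.04,0,0,0,0,0],[0,0,0,0,0,0],[0,0,0,0,0,0]]}}

```text
time: 18.02
eef_pos: [0.4986, 0.244, 0.3266]
ee_rot: [0.516, 0.485, -0.513, 0.485]
force: [-0.7, 0.4, -5.5]
opening: 0.019
```

```bash
python3 -c "
from h import *
to(P(.03,.036,.286))"
```

```text
t18.0 pos [0.4986 0.244  0.3266] d_tool mm [ 40.4 164.8 446.7] turn_x -0.0 down [ 0.003  0.001 -1.   ] F [-0.7  0.4 -5.5] open 0.019
```

>>> {"op": "carry_out", "data": {"steps": [[0,0.01,0.026,0,0,0],[0,0.013,0.035,0,0,0],[0,0.013,0.035,0,0,0],[0,0.013,0.035,0,0,0],[0,0.013,0.035,0,0,0],[0,0.013,0.035,0,0,0],[0,0.013,0.035,0,0,0],[0,0.013,0.035,0,0,0],[0,0.013,0.035,0,0,0],[0,0.013,0.035,0,0,0]]}}

```text
time: 18.85
eef_pos: [0.605, -0.1058, 0.3222]
ee_rot: [-0.514, -0.486, 0.515, -0.484]
force: [0.4, 0.9, -3.6]
opening: 0.0191
```

>>> {"op": "carry_out", "data": {"steps": [[0,0.013,0.035,0,0,0],[0,0.013,0.035,0,0,0],[0,0.008,0.025,0,0,0],[0,0.003,0.01,0,0,0],[0,0,0,0,0,0],[0,0,0,0,0,0],[0,0,0,0,0,0]]}}

```text
time: 19.43
eef_pos: [0.6358, -0.2096, 0.3236]
ee_rot: [-0.514, -0.486, 0.514, -0.485]
force: [-0.1, 0.8, -4.3]
opening: 0.0196
```

```bash
python3 -c "
from h import *
to(P(.03,.036,.286))"
```

```text
t19.4 pos [ 0.6358 -0.2096  0.3236] d_tool mm [37.6  1.3  1.9] turn_x 0.001 down [-0.001  0.001 -1.   ] F [-0.1  0.8 -4.3] open 0.0196
```

>>> {"op": "carry_out", "data": {"steps": [[0.015,0,0.001,0,0,0],[0.012,0,0,0,0,0],[0.005,0,0,0,0,0],[0.003,0,0,0,0,0],[0.002,0,0,0,0,0],[0,0,0,0,0,0],[0,0,0,0,0,0],[0,0,0,0,0,0]]}}

```text
time: 20.1
eef_pos: [0.6359, -0.2119, 0.288]
ee_rot: [0.515, 0.485, -0.514, 0.485]
force: [-0.2, -0.8, -3.7]
opening: 0.0193
```

```bash
python3 -c "
from h import *
to(P(.03,.036,.286))"
```

```text
t20.1 pos [ 0.6359 -0.2119  0.288 ] d_tool mm [ 2.   0.9 -0.4] turn_x -0.0 down [ 0.001 -0.    -1.   ] F [-0.2 -0.8 -3.7] open 0.0193
```

>>> {"op": "carry_out", "data": {"steps": [[0.001,0,0,0,0,0],[0.001,0,0,0,0,0],[0.001,0,0,0,0,0],[0,0,0,0,0,0],[0,0,0,0,0,0],[0,0,0,0,0,0]]}}

```text
time: 20.6
eef_pos: [0.6359, -0.2119, 0.2846]
ee_rot: [0.515, 0.485, -0.515, 0.485]
force: [-1.7, 0.0, -2.1]
opening: 0.0192
```

>>> {"op": "carry_out", "data": {"steps": [[0,0,0,0,0,0],[0,0,0,0,0,0],[0,0,0,0,0,0],[-0.01,0,0,0,0,0],[-0.03,0,0,0,0,0],[-0.03,0,0,0,0,0],[0,0,0,0,0,0],[0,0,0,0,0,0]], "hand": 38}}

```text
time: 21.27
eef_pos: [0.636, -0.212, 0.3571]
ee_rot: [0.515, 0.484, -0.514, 0.486]
force: [0.6, -0.4, -0.3]
opening: 0.0357
```

```bash
python3 -c "
from h import *
to([.373,-.2692,.122])"
```

```text
t21.3 pos [ 0.636  -0.212   0.3571] d_tool mm [ 234.2 -260.1   72.4] turn_x 0.0 down [ 0.004 -0.002 -1.   ] F [ 0.6 -0.4 -0.3] open 0.0357
```

```bash
sed -i "s/if 8<s\[i,4\]<80:/if 8<s[i,4]<80 and c[i,0]<395 and c[i,1]>160:/" h.py; python3 -c "
from h import *
weights('look2')"
```

```text
yel [348.6 279.7] 29 bench [ 0.3713 -0.2689  0.044 ] pan [ 0.3664 -0.2497  0.204 ]
yel [373.4 282.7] 29 bench [ 0.3622 -0.3471  0.044 ] pan [ 0.3581 -0.3207  0.204 ]
yel [320.2 321.2] 12 bench [ 0.2424 -0.1788  0.044 ] pan [ 0.2494 -0.168   0.204 ]
```

>>> {"op": "carry_out", "data": {"steps": [[0,-0.037,0.0103,0,0,0],[0,-0.037,0.0103,0,0,0],[0,-0.037,0.0103,0,0,0],[0,-0.037,0.0103,0,0,0],[0.01,-0.037,0.0103,0,0,0],[0.015,-0.037,0.0103,0,0,0],[0.015,-0.037,0.0103,0,0,0],[0.04,0,0,0,0,0],[0.04,0,0,0,0,0],[0.04,0,0,0,0,0]], "hand": 50}}

```text
time: 22.15
eef_pos: [0.372, -0.2684, 0.1929]
ee_rot: [0.515, 0.484, -0.515, 0.485]
force: [0.4, -1.0, -0.7]
opening: 0.0467
```

>>> {"op": "carry_out", "data": {"steps": [[0.02,0,0,0,0,0],[0,0,0,0,0,0],[0,0,0,0,0,0]]}}

```text
time: 22.4
eef_pos: [0.3728, -0.2684, 0.1741]
ee_rot: [-0.514, -0.486, 0.515, -0.484]
force: [0.4, -0.2, 0.4]
opening: 0.0473
```

```bash
python3 -c "
from h import *
to([.3725,-.269,.122])"
```

```text
t22.4 pos [ 0.3728 -0.2684  0.1741] d_tool mm [52.1 -0.2  0.7] turn_x 0.0 down [-0.002  0.002 -1.   ] F [ 0.4 -0.2  0.4] open 0.0473
```

>>> {"op": "carry_out", "data": {"steps": [[0.025,0,0.0005,0,0,0],[0.017,0,0,0,0,0],[0.006,0,0,0,0,0],[0.003,0,0,0,0,0],[0,0,0,0,0,0],[0,0,0,0,0,0]]}}

```text
time: 22.9
eef_pos: [0.3735, -0.2695, 0.1247]
ee_rot: [0.515, 0.484, -0.514, 0.486]
force: [-0.9, 0.9, -1.1]
opening: 0.0474
```

>>> {"op": "carry_out", "data": {"steps": [[0,0,0,0,0,0],[0,0,0,0,0,0],[0,0,0,0,0,0],[0,0,0,0,0,0],[0,0,0,0,0,0]], "hand": 12}}

```text
time: 23.32
eef_pos: [0.373, -0.2691, 0.1237]
ee_rot: [-0.514, -0.485, 0.515, -0.485]
force: [-1.2, -0.4, 3.8]
opening: 0.0197
```

>>> {"op": "carry_out", "data": {"steps": [[-0.01,0,0,0,0,0],[-0.03,0,0,0,0,0],[-0.04,0,0,0,0,0],[-0.04,0,0,0,0,0],[-0.04,0,0,0,0,0],[-0.04,0,0,0,0,0],[-0.02,0,0,0,0,0],[0,0,0,0,0,0],[0,0,0,0,0,0]]}}

```text
time: 24.07
eef_pos: [0.3728, -0.2689, 0.3437]
ee_rot: [0.515, 0.485, -0.515, 0.485]
force: [-0.3, 0.4, -4.0]
opening: 0.0189
```

```bash
python3 -c "
from h import *
to(P(.03,-.036,.286))"
```

```text
t24.1 pos [ 0.3728 -0.2689  0.3437] d_tool mm [ 57.9 260.2  -0.8] turn_x 0.0 down [ 0.001 -0.001 -1.   ] F [-0.3  0.4 -4. ] open 0.0189
```

>>> {"op": "carry_out", "data": {"steps": [[0,0.025,0,0,0,0],[0,0.035,0,0,0,0],[0,0.035,0,0,0,0],[0,0.035,0,0,0,0],[0,0.035,0,0,0,0],[0,0.035,0,0,0,0],[0,0.035,0,0,0,0],[0,0.025,0,0,0,0],[0,0,0,0,0,0],[0,0,0,0,0,0]]}}

```text
time: 24.9
eef_pos: [0.6331, -0.2842, 0.3392]
ee_rot: [-0.514, -0.487, 0.515, -0.483]
force: [-1.0, 0.3, -3.7]
opening: 0.0193
```

>>> {"op": "carry_out", "data": {"steps": [[0.025,0,0,0,0,0],[0.015,0,0,0,0,0],[0.01,0,0,0,0,0],[0.003,0,0,0,0,0],[0,0,0,0,0,0],[0,0,0,0,0,0],[0,0,0,0,0,0]]}}

```text
time: 25.48
eef_pos: [0.6326, -0.2846, 0.2917]
ee_rot: [0.515, 0.484, -0.514, 0.486]
force: [0.1, -0.1, -3.2]
opening: 0.0195
```

```bash
python3 -c "
from h import *
to(P(.03,-.036,.2845))"
```

```text
t25.5 pos [ 0.6326 -0.2846  0.2917] d_tool mm [ 7.2 -0.1 -1.1] turn_x -0.0001 down [ 0.002 -0.001 -1.   ] F [ 0.1 -0.1 -3.2] open 0.0195
```

>>> {"op": "carry_out", "data": {"steps": [[0.003,0,-0.001,0,0,0],[0.002,0,0,0,0,0],[0.001,0,0,0,0,0],[0.001,0,0,0,0,0],[0,0,0,0,0,0],[0,0,0,0,0,0]]}}

```text
time: 25.98
eef_pos: [0.6326, -0.2835, 0.2835]
ee_rot: [-0.515, -0.485, 0.515, -0.485]
force: [0.2, -0.2, -3.4]
opening: 0.0193
```

>>> {"op": "carry_out", "data": {"steps": [[0,0,0,0,0,0],[0,0,0,0,0,0],[0,0,0,0,0,0],[-0.01,0,0,0,0,0],[-0.03,0,0,0,0,0],[-0.03,0,0,0,0,0],[0,0,0,0,0,0],[0,0,0,0,0,0]], "hand": 38}}

```text
time: 26.65
eef_pos: [0.6328, -0.2835, 0.3563]
ee_rot: [0.515, 0.484, -0.514, 0.486]
force: [-0.1, 0.7, 0.5]
opening: 0.0357
```

```bash
python3 -c "
from h import *
weights('look3')
to([.363,-.3473,.122])"
```

```text
yel [330.  168.4] 12 bench [ 0.7309 -0.2135  0.044 ] pan [ 0.6926 -0.1995  0.204 ]
yel [333.7 188. ] 33 bench [ 0.6657 -0.2249  0.044 ] pan [ 0.6334 -0.2098  0.204 ]
yel [298.8 246.9] 19 bench [ 0.474  -0.1119  0.044 ] pan [ 0.4595 -0.1073  0.204 ]
yel [373.4 282.7] 29 bench [ 0.3622 -0.3471  0.044 ] pan [ 0.3581 -0.3207  0.204 ]
yel [249.2 354.8] 12 bench [0.1384 0.0411 0.044 ] pan [0.1551 0.0315 0.204 ]
t26.7 pos [ 0.6326 -0.2835  0.3542] d_tool mm [ 232.  -265.6   79.5] turn_x -0.0 down [ 0.001 -0.001 -1.   ] F [ 0.3  0.4 -0.2] open 0.0354
```

>>> {"op": "carry_out", "data": {"steps": [[0,-0.037,0.011,0,0,0],[0,-0.038,0.0114,0,0,0],[0,-0.038,0.0114,0,0,0],[0,-0.038,0.0114,0,0,0],[0.01,-0.038,0.0114,0,0,0],[0.01,-0.038,0.0114,0,0,0],[0.01,-0.038,0.0114,0,0,0],[0.04,0,0,0,0,0],[0.04,0,0,0,0,0],[0.04,0,0,0,0,0]], "hand": 50}}

```text
time: 27.53
eef_pos: [0.3624, -0.3469, 0.2018]
ee_rot: [0.515, 0.485, -0.515, 0.485]
force: [0.4, 0.2, -1.1]
opening: 0.0467
```

>>> {"op": "carry_out", "data": {"steps": [[0.03,0,0,0,0,0],[0,0,0,0,0,0],[0,0,0,0,0,0]]}}

```text
time: 27.78
eef_pos: [0.3631, -0.3467, 0.1728]
ee_rot: [0.515, 0.486, -0.515, 0.484]
force: [1.8, 0.8, 1.5]
opening: 0.0471
```

```bash
python3 -c "
from h import *
to([.3635,-.3473,.122])"
```

```text
t27.8 pos [ 0.3631 -0.3467  0.1728] d_tool mm [50.8  0.6  0.7] turn_x -0.0 down [-0.002  0.002 -1.   ] F [1.8 0.8 1.5] open 0.0471
```

>>> {"op": "carry_out", "data": {"steps": [[0.025,0.0005,0.0005,0,0,0],[0.015,0,0,0,0,0],[0.006,0,0,0,0,0],[0.003,0,0,0,0,0],[0,0,0,0,0,0],[0,0,0,0,0,0]]}}

```text
time: 28.28
eef_pos: [0.3643, -0.348, 0.1259]
ee_rot: [-0.515, -0.484, 0.515, -0.486]
force: [-0.7, -0.3, 0.8]
opening: 0.0468
```

>>> {"op": "carry_out", "data": {"steps": [[0,0,0,0,0,0],[0,0,0,0,0,0],[0,0,0,0,0,0],[0,0,0,0,0,0],[0,0,0,0,0,0]], "hand": 12}}

```text
time: 28.7
eef_pos: [0.3638, -0.3476, 0.1246]
ee_rot: [-0.514, -0.485, 0.515, -0.485]
force: [-1.7, -0.3, 2.1]
opening: 0.0198
```

>>> {"op": "carry_out", "data": {"steps": [[-0.01,0,0,0,0,0],[-0.03,0,0,0,0,0],[-0.04,0,0,0,0,0],[-0.04,0,0,0,0,0],[-0.04,0,0,0,0,0],[-0.04,0,0,0,0,0],[-0.03,0,0,0,0,0],[0,0,0,0,0,0],[0,0,0,0,0,0]]}}

```text
time: 29.45
eef_pos: [0.3638, -0.3475, 0.3559]
ee_rot: [0.515, 0.484, -0.515, 0.486]
force: [-0.0, -0.5, -3.0]
opening: 0.0199
```

```bash
python3 -c "
from h import *
to(P(-.034,0,.2845))"
```

```text
t29.4 pos [ 0.3638 -0.3475  0.3559] d_tool mm [  71.6  200.4 -115.8] turn_x 0.0001 down [ 0.002 -0.002 -1.   ] F [-0.  -0.5 -3. ] open 0.0199
```

>>> {"op": "carry_out", "data": {"steps": [[0,0.0286,-0.0165,0,0,0],[0,0.0286,-0.0165,0,0,0],[0,0.0286,-0.0165,0,0,0],[0,0.0286,-0.0165,0,0,0],[0,0.0286,-0.0165,0,0,0],[0,0.0286,-0.0165,0,0,0],[0,0.0286,-0.0165,0,0,0],[0,0,0,0,0,0],[0,0,0,0,0,0]]}}

```text
time: 30.2
eef_pos: [0.5712, -0.243, 0.3517]
ee_rot: [-0.514, -0.487, 0.515, -0.484]
force: [-0.4, 0.2, -3.4]
opening: 0.0193
```

>>> {"op": "carry_out", "data": {"steps": [[0.03,0,0,0,0,0],[0.02,0,0,0,0,0],[0.012,0,0,0,0,0],[0.003,0,0,0,0,0],[0,0,0,0,0,0],[0,0,0,0,0,0],[0,0,0,0,0,0]]}}

```text
time: 30.78
eef_pos: [0.5707, -0.2444, 0.2909]
ee_rot: [0.515, 0.484, -0.514, 0.486]
force: [-0.6, -0.4, -2.5]
opening: 0.0196
```

```bash
python3 -c "
from h import *
to(P(-.034,0,.2845))"
```

```text
t30.8 pos [ 0.5707 -0.2444  0.2909] d_tool mm [ 6.4  0.1 -0.6] turn_x -0.0002 down [ 0.002 -0.001 -1.   ] F [-0.6 -0.4 -2.5] open 0.0196
```

>>> {"op": "carry_out", "data": {"steps": [[0.003,0,0,0,0,0],[0.002,0,0,0,0,0],[0.001,0,0,0,0,0],[0,0,0,0,0,0],[0,0,0,0,0,0]]}}

```text
time: 31.2
eef_pos: [0.5706, -0.2442, 0.2841]
ee_rot: [0.515, 0.485, -0.514, 0.485]
force: [-3.1, -0.1, 4.7]
opening: 0.0192
```

>>> {"op": "carry_out", "data": {"steps": [[0,0,0,0,0,0],[0,0,0,0,0,0],[0,0,0,0,0,0],[-0.01,0,0,0,0,0],[-0.03,0,0,0,0,0],[-0.03,0,0,0,0,0],[0,-0.02,-0.03,0,0,0],[0,-0.02,-0.03,0,0,0],[0,-0.02,-0.03,0,0,0],[0,-0.02,-0.03,0,0,0]], "hand": 38}}

```text
time: 32.03
eef_pos: [0.4967, -0.1184, 0.3541]
ee_rot: [0.515, 0.485, -0.514, 0.485]
force: [0.7, 0.2, 0.1]
opening: 0.0355
```

```bash
python3 -c "
from h import *
d=weights('look4')
im=cv2.cvtColor(d['frame'],cv2.COLOR_RGB2BGR);e=grab('side');i2=cv2.cvtColor(e['frame'],cv2.COLOR_RGB2BGR)
cv2.imwrite('pics/c4.png',cv2.resize(np.hstack([im[150:310,140:290],im[150:310,290:400],i2[160:320,240:370]]),None,fx=2,fy=2,interpolation=cv2.INTER_CUBIC))
to([.37,.31,.3])"
```

```text
yel [330.  168.4] 12 bench [ 0.7309 -0.2135  0.044 ] pan [ 0.6926 -0.1995  0.204 ]
yel [362.3 170.6] 9 bench [ 0.7243 -0.3188  0.044 ] pan [ 0.6866 -0.295   0.204 ]
yel [333.7 188.1] 35 bench [ 0.6655 -0.2248  0.044 ] pan [ 0.6333 -0.2098  0.204 ]
yel [358.7 189.3] 33 bench [ 0.662  -0.3057  0.044 ] pan [ 0.6301 -0.2832  0.204 ]
yel [345.6 209.9] 33 bench [ 0.594  -0.2624  0.044 ] pan [ 0.5684 -0.2438  0.204 ]
yel [163.9 278.8] 70 bench [0.3698 0.3151 0.044 ] pan [0.365  0.2801 0.204 ]
yel [310.4 317.2] 27 bench [ 0.2544 -0.1483  0.044 ] pan [ 0.2603 -0.1403  0.204 ]
t32.1 pos [ 0.4962 -0.1166  0.355 ] d_tool mm [  54.8 -150.1 -418.8] turn_x 0.0027 down [ 0.001  0.    -1.   ] F [-0.2 -0.9 -0.5] open 0.0356
```

View pics/c4.png

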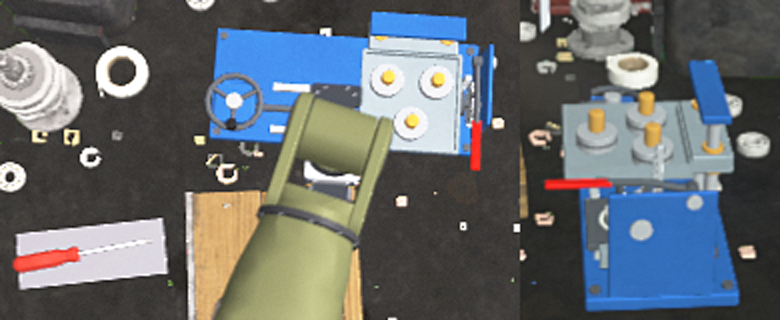

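```bash
cat >> h.py <<'E'
def driver(d,u0=135,u1=225,v0=255,v1=305,z=.0165):
    im=d['frame'][v0:v1,u0:u1].astype(int)
    rm=(im[...,0]>130)&(im[...,1]<90);yy,xx=np.nonzero(rm)
    W=np.array([px2w(d,u0+a,v0+b,z)[:2] for a,b in zip(xx,yy)]);c=W.mean(0)
    ax=np.linalg.svd(W-c)[2][0];ax*=np.sign(ax[1]);t=(W-c)@ax
    print('handle c',c.round(4),'axis yaw',np.arctan2(-ax[0],ax[1]).round(4),'extent',t.min().round(3),t.max().round(3),len(W))
    sm=(im.min(2)>215);yy,xx=np.nonzero(sm)
    if len(xx)>5:
        S=np.array([px2w(d,u0+a,v0+b,z)[:2] for a,b in zip(xx,yy)]);s=(S-c)@ax;n=(S-c)@np.array([ax[1],-ax[0]])
        k=(abs(n)<.03)&(s<0);print('shaft s',s[k].min().round(3),s[k].max().round(3),'n',n[k].mean().round(4),k.sum(),'ends',S[k][s[k].argmin()].round(4))
E
python3 -c "
from h import *
driver(last('top'))"
```

```text
handle c [0.3672 0.3313] axis yaw 0.1842 extent -0.057 0.048 155
shaft s -0.198 -0.0 n -0.0022 533 ends [0.4324 0.1415]
```

>>> {"op": "carry_out", "data": {"steps": [[0,-0.0125,-0.035,0,0,0],[0,-0.0125,-0.035,0,0,0],[0,-0.0125,-0.035,0,0,0],[0,-0.0125,-0.035,0,0,0],[0,-0.0125,-0.035,0,0,0],[0,-0.0125,-0.035,0,0,0],[0,-0.0125,-0.035,0,0,0],[0,-0.0125,-0.035,0,0,0],[0,-0.0125,-0.035,0,0,0],[0,-0.0125,-0.035,0,0,0]], "hand": 50}}

```text
time: 32.97
eef_pos: [0.3933, 0.2387, 0.3543]
ee_rot: [0.515, 0.485, -0.514, 0.485]
force: [1.5, -0.1, 0.7]
opening: 0.047
```

>>> {"op": "carry_out", "data": {"steps": [[0,-0.0125,-0.035,0,0,0],[0,-0.0125,-0.035,0,0,0],[0,0,0,-0.117,0,0],[0,0,0,-0.117,0,0],[0.04,0,0,0,0,0],[0.04,0,0,0,0,0],[0.04,0,0,0,0,0],[0.03,0,0,0,0,0],[0,0,0,0,0,0],[0,0,0,0,0,0]]}}

```text
time: 33.8
eef_pos: [0.3733, 0.3085, 0.2038]
ee_rot: [0.454, 0.542, -0.455, 0.542]
force: [0.4, 0.3, 0.7]
opening: 0.0471
```

```bash
python3 -c "
from h import *
to([.3725,.307,.102],.175)
e=grab('side');u,v=w2px(e,[.3725,.307,.05]).astype(int);i2=cv2.cvtColor(e['frame'],cv2.COLOR_RGB2BGR)[v-60:v+40,u-60:u+60]
cv2.imwrite('pics/c5.png',cv2.resize(i2,None,fx=5,fy=5,interpolation=cv2.INTER_CUBIC))"
```

```text
t33.8 pos [0.3733 0.3085 0.2038] d_tool mm [101.8  -1.    1.3] turn_x -0.0003 down [-0.001 -0.001 -1.   ] F [0.4 0.3 0.7] open 0.0471
```

View pics/c5.png

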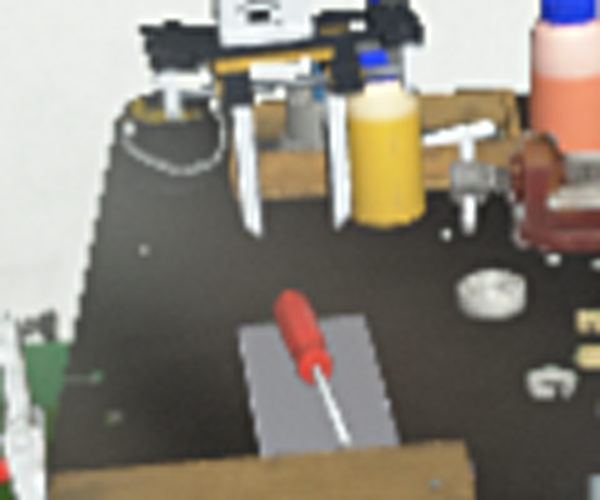

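>>> {"op": "carry_out", "data": {"steps": [[0.03,-0.001,0.001,0,0,0],[0.03,0,0,0,0,0],[0.025,0,0,0,0,0],[0.01,0,0,0,0,0],[0.005,0,0,0,0,0],[0,0,0,0,0,0],[0,0,0,0,0,0]]}}

```text
time: 34.43
eef_pos: [0.3729, 0.3079, 0.1052]
ee_rot: [0.455, 0.542, -0.454, 0.542]
force: [0.4, 0.4, 0.2]
opening: 0.047
```

>>> {"op": "carry_out", "data": {"steps": [[0,0,0,0,0,0],[0,0,0,0,0,0],[0,0,0,0,0,0],[0,0,0,0,0,0],[0,0,0,0,0,0]], "hand": 12, "grip_force": 50}}

```text
time: 34.85
eef_pos: [0.3723, 0.3075, 0.1039]
ee_rot: [0.455, 0.542, -0.454, 0.542]
force: [-0.5, -0.8, 4.6]
opening: 0.0213
```

```bash
python3 -c "
from h import *
to([.3725,.307,.102],.175)"
```

```text
t34.9 pos [0.3723 0.3075 0.1039] d_tool mm [1.9 0.2 0.5] turn_x 0.0 down [ 0.001  0.    -1.   ] F [-0.5 -0.8  4.6] open 0.0213
```

>>> {"op": "carry_out", "data": {"steps": [[-0.01,0,0,0,0,0],[-0.03,0,0,0,0,0],[-0.04,0,0,0,0,0],[-0.04,0,0,0,0,0],[-0.04,0,0,0,0,0],[-0.04,0,0,0,0,0],[-0.02,0,0,0,0,0],[0,0,0,0,0,0],[0,0,0,0,0,0]]}}

```text
time: 35.6
eef_pos: [0.3718, 0.3072, 0.324]
ee_rot: [0.455, 0.542, -0.454, 0.542]
force: [1.0, 0.2, -1.9]
opening: 0.0213
```

```bash
python3 -c "
from h import *
print(P(-.29,-.1,.2324)); to(P(-.29,-.1,.2324),1.512)"
```

```text
[ 0.30939975 -0.32849639  0.2324    ]
t35.6 pos [0.3718 0.3072 0.324 ] d_tool mm [  91.1 -172.2  615.2] turn_x -1.3371 down [ 0.001  0.001 -1.   ] F [ 1.   0.2 -1.9] open 0.0213
```

>>> {"op": "carry_out", "data": {"steps": [[0,0,0.025,0,0,0],[0,0,0.038,0,0,0],[0,0,0.038,0,0,0],[0,0,0.038,0,0,0],[0,0,0.038,0,0,0],[0,0,0.038,0,0,0],[0,0,0.038,0,0,0],[0,0,0.038,0,0,0],[0,-0.015,0.035,0,0,0],[0,-0.015,0.035,0,0,0]]}}

```text
time: 36.43
eef_pos: [0.4044, -0.055, 0.3215]
ee_rot: [0.454, 0.543, -0.455, 0.541]
force: [0.3, -0.5, -2.4]
opening: 0.0214
```

>>> {"op": "carry_out", "data": {"steps": [[0,-0.015,0.035,0,0,0],[0,-0.015,0.035,0,0,0],[0,-0.015,0.035,0,0,0],[0,-0.02,0.03,0,0,0],[0,-0.02,0.03,0,0,0],[0,-0.02,0.03,0,0,0],[0,-0.02,0.03,0,0,0],[0,-0.015,0.015,0,0,0],[0,0,0,0,0,0]]}}

```text
time: 37.18
eef_pos: [0.3071, -0.3162, 0.3214]
ee_rot: [0.455, 0.542, -0.455, 0.54]
force: [-0.3, 0.2, -1.1]
opening: 0.0213
```

```bash
python3 -c "
from h import *
to(P(-.29,-.1,.2324),1.512);print(sense()['q'])"
```

```text
t37.2 pos [ 0.3071 -0.3162  0.3214] d_tool mm [88.9  0.4 12.7] turn_x -1.3406 down [-0.003  0.003 -1.   ] F [-0.3  0.2 -1.1] open 0.0213
[-8.82925992e-01  3.88225471e-02  1.78178808e+00 -5.81043037e-04
  1.32475666e+00 -1.05421026e+00]
```

>>> {"op": "carry_out", "data": {"steps": [[0,0,0,-0.122,0,0],[0,0,0,-0.122,0,0],[0,0,0,-0.122,0,0],[0,0,0,-0.122,0,0],[0,0,0,-0.122,0,0],[0,0,0,-0.122,0,0],[0,0,0,-0.122,0,0],[0,0,0,-0.122,0,0],[0,0,0,-0.122,0,0],[0,0,0,-0.122,0,0]]}}

```text
time: 38.02
eef_pos: [0.3093, -0.3132, 0.3219]
ee_rot: [0.061, 0.705, -0.059, 0.704]
force: [0.7, 0.1, -0.2]
opening: 0.0216
```

>>> {"op": "carry_out", "data": {"steps": [[0,0,0,-0.12,0,0],[0,0,0,0,0,0],[0,0,0,0,0,0],[0,0,0,0,0,0]]}}

```text
time: 38.35
eef_pos: [0.3093, -0.3137, 0.3228]
ee_rot: [0.021, 0.707, -0.021, 0.706]
force: [-0.3, 0.7, -0.5]
opening: 0.0214
```

```bash
python3 -c "
from h import *
to(P(-.29,-.1,.2324),1.512);print(sense()['q'])"
```

```text
t38.4 pos [ 0.3093 -0.3137  0.3228] d_tool mm [ 90.3 -14.9   1.1] turn_x -0.001 down [-0.001  0.001 -1.   ] F [-0.3  0.7 -0.5] open 0.0214
[-8.75696597e-01  3.58963628e-02  1.78156990e+00  6.63188073e-05
  1.32546856e+00 -2.38674187e+00]
```

Align sideways, come down in front of the finger, then look.

>>> {"op": "carry_out", "data": {"steps": [[0,-0.015,0,0,0,0],[0.02,0,0,0,0,0],[0.03,0,0,0,0,0],[0.025,0,0,0,0,0],[0.015,0,0,0,0,0],[0,0,0,0,0,0],[0,0,0,0,0,0],[0,0,0,0,0,0]]}}

```text
time: 39.02
eef_pos: [0.3086, -0.3296, 0.2345]
ee_rot: [0.02, 0.707, -0.021, 0.707]
force: [-0.3, -0.5, -1.5]
opening: 0.0218
```

```bash
python3 -c "
from h import *
to(P(-.29,-.1,.2324),1.512)
d=grab('top');im=cv2.cvtColor(d['frame'],cv2.COLOR_RGB2BGR)
e=grab('side');i2=cv2.cvtColor(e['frame'],cv2.COLOR_RGB2BGR)
for n,c,w in(('tip',P(-.138,-.1,.145),0),('fing front',P(-.097,-.1,.17),0)):print(n,w2px(d,c).round(1),w2px(e,c).round(1))
cv2.imwrite('pics/c6.png',cv2.resize(np.hstack([im[180:280,320:420],i2[200:300,180:300]]),None,fx=3.6,fy=3.6,interpolation=cv2.INTER_CUBIC))"
```

```text
t39.0 pos [ 0.3086 -0.3296  0.2345] d_tool mm [2.1 1.2 0.7] turn_x 0.0019 down [ 0.001 -0.001 -1.   ] F [-0.3 -0.5 -1.5] open 0.0218
tip [375.1 248.6] [235.1 261.6]
fing front [377. 234.] [252.7 251.9]
```

View pics/c6.png

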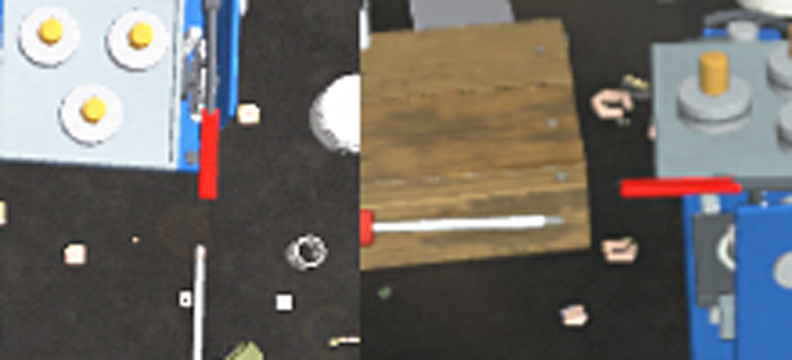

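>>> {"op": "carry_out", "data": {"steps": [[0,0.001,0.02,0,0,0],[0,0,0.02,0,0,0],[0,0,0.02,0,0,0],[0,0,0.02,0,0,0],[0,0,0,0,0,0],[0,0,0,0,0,0]]}}

```text
time: 39.62
eef_pos: [0.3888, -0.3324, 0.2339]
ee_rot: [0.019, 0.707, -0.02, 0.707]
force: [0.5, 0.4, -2.7]
opening: 0.0214
```

>>> {"op": "carry_out", "data": {"steps": [[-0.005,0,0,0,0,0],[-0.005,0,0,0,0,0],[-0.003,0,0,0,0,0],[0,0,0,0,0,0],[0,0,0,0,0,0]]}}

```text
time: 40.03
eef_pos: [0.3881, -0.3326, 0.2469]
ee_rot: [0.02, 0.707, -0.02, 0.707]
force: [0.8, -0.4, -0.7]
opening: 0.0216
```

```bash
python3 -c "
from h import *
to(P(-.21,-.1,.2508),1.512)
d=grab('top');im=cv2.cvtColor(d['frame'],cv2.COLOR_RGB2BGR)
e=grab('side');i2=cv2.cvtColor(e['frame'],cv2.COLOR_RGB2BGR)
cv2.imwrite('pics/c7.png',cv2.resize(np.hstack([im[180:260,330:410],i2[215:295,210:330]]),None,fx=3.9,fy=3.9,interpolation=cv2.INTER_CUBIC))"
```

```text
t40.0 pos [ 0.3881 -0.3326  0.2469] d_tool mm [-3.9 -0.5  1.2] turn_x 0.0025 down [ 0.001 -0.001 -1.   ] F [ 0.8 -0.4 -0.7] open 0.0216
```

View pics/c7.png

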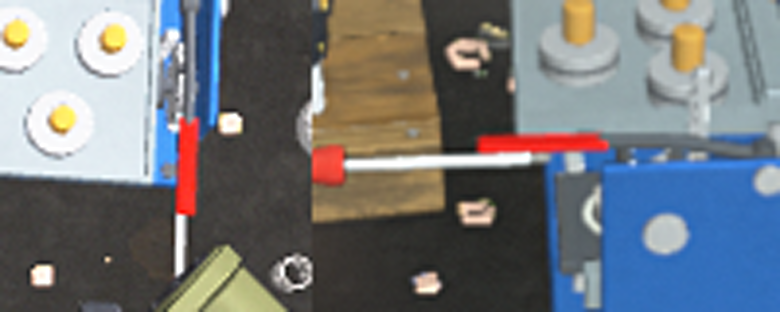

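>>> {"op": "carry_out", "data": {"steps": [[-0.004,-0.002,0,0,0,0],[-0.005,0,0,0,0,0],[-0.006,0,0,0,0,0],[-0.006,0,0,0,0,0],[-0.006,0,0,0,0,0],[-0.006,0,0,0,0,0],[-0.005,0,0,0,0,0],[0,0,0,0,0,0],[0,0,0,0,0,0]]}}

```text
time: 40.88
eef_pos: [0.3882, -0.3346, 0.2848]
ee_rot: [0.02, 0.707, -0.02, 0.707]
force: [-0.9, 0.7, -1.4]
opening: 0.0213
```

```bash
python3 -c "
from h import *
to(P(-.21,-.1,.2508),1.512)
e=grab('side');i2=cv2.cvtColor(e['frame'],cv2.COLOR_RGB2BGR)
cv2.imwrite('pics/c8.png',cv2.resize(i2[195:315,200:360],None,fx=4,fy=4,interpolation=cv2.INTER_CUBIC))"
```

```text
t40.9 pos [ 0.3882 -0.3346  0.2848] d_tool mm [34.   1.4  0.9] turn_x 0.0028 down [ 0.001 -0.001 -1.   ] F [-0.9  0.7 -1.4] open 0.0213
```

View pics/c8.png

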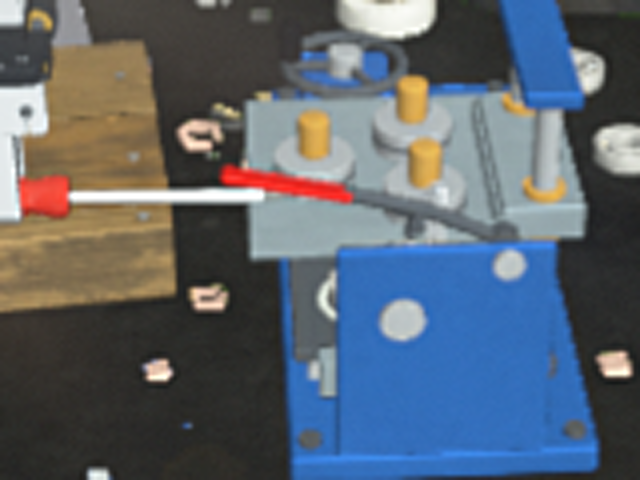

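>>> {"op": "carry_out", "data": {"steps": [[0,0,0,0,0,0],[0,0,0,0,0,0],[0,0,0,0,0,0],[0,0,0,0,0,0],[0,0,0,0,0,0],[0,0,0,0,0,0],[0,0,0,0,0,0],[0,0,0,0,0,0],[0,0,0,0,0,0],[0,0,0,0,0,0]]}}

```text
time: 41.77
eef_pos: [0.3882, -0.3345, 0.2845]
ee_rot: [0.02, 0.707, -0.02, 0.707]
force: [0.2, 0.3, -1.6]
opening: 0.0214
```

>>> {"op": "carry_out", "data": {"steps": [[0,0,0,0,0,0],[0,0,0,0,0,0],[0,0,0,0,0,0],[0,0,0,0,0,0],[0,0,0,0,0,0],[0,0,0,0,0,0],[0,0,0,0,0,0],[0,0,0,0,0,0],[0,0,0,0,0,0],[0,0,0,0,0,0]]}}

```text
time: 42.6
eef_pos: [0.3882, -0.3345, 0.2844]
ee_rot: [0.02, 0.707, -0.02, 0.707]
force: [-0.2, -0.7, -1.7]
opening: 0.0213
```

>>> {"op": "carry_out", "data": {"steps": [[0.006,0,0,0,0,0],[0.006,0,0,0,0,0],[0.006,0,0,0,0,0],[0,0,-0.02,0,0,0],[0,0,-0.03,0,0,0],[0,0,-0.03,0,0,0],[0,0,0,0,0,0],[0,0,0,0,0,0]]}}

```text
time: 43.27
eef_pos: [0.3076, -0.3301, 0.2663]
ee_rot: [0.02, 0.707, -0.02, 0.707]
force: [0.4, -0.6, -1.5]
opening: 0.0214
```

```bash
python3 -c "
from h import *
to(P(-.29,-.1,.32),1.512)
e=grab('side');i2=cv2.cvtColor(e['frame'],cv2.COLOR_RGB2BGR)
cv2.imwrite('pics/c9.png',cv2.resize(i2[180:320,180:360],None,fx=4,fy=4,interpolation=cv2.INTER_CUBIC))"
```

```text
t43.3 pos [ 0.3076 -0.3301  0.2663] d_tool mm [-53.7   1.7   1.7] turn_x 0.0013 down [ 0. -0. -1.] F [ 0.4 -0.6 -1.5] open 0.0214
```

View pics/c9.png

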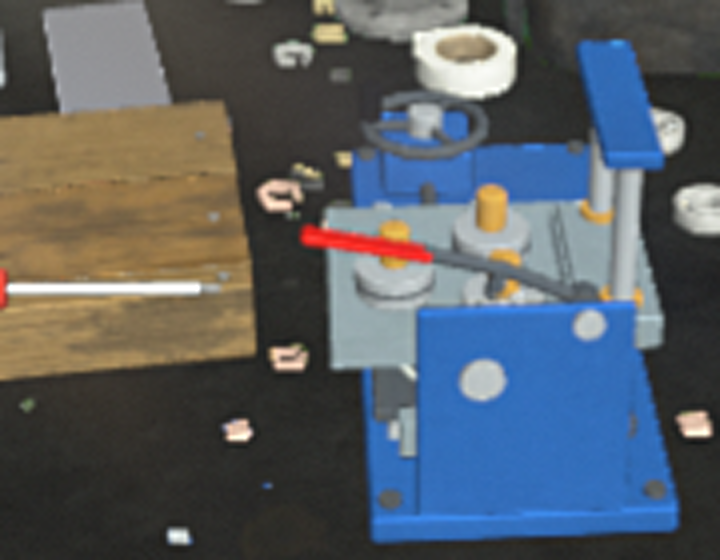

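>>> {"op": "carry_out", "data": {"steps": [[-0.03,0,0,0,0,0],[-0.03,0,0,0,0,0],[0,0,0,0.115,0,0],[0,0,0,0.115,0,0],[0,0,0,0.115,0,0],[0,0,0,0.115,0,0],[0,0,0,0.115,0,0],[0,0,0,0.115,0,0],[0,0,0,0.115,0,0],[0,0,0,0.115,0,0]]}}

```text
time: 44.15
eef_pos: [0.3092, -0.33, 0.3261]
ee_rot: [0.333, 0.624, -0.333, 0.624]
force: [-0.6, 0.1, -1.8]
opening: 0.0217
```

>>> {"op": "carry_out", "data": {"steps": [[0,0,0,0.115,0,0],[0,0,0,0.115,0,0],[0,0,0,0.115,0,0],[0,0,0,0.115,0,0],[0,0,0,0,0,0],[0,0,0,0,0,0]]}}

```text
time: 44.65
eef_pos: [0.3089, -0.33, 0.3262]
ee_rot: [0.464, 0.534, -0.464, 0.533]
force: [0.1, 0.7, -0.5]
opening: 0.0213
```

```bash
python3 -c "
from h import *
to([.3745,.2945,.106],.13)"
```

```text
t44.6 pos [ 0.3089 -0.33    0.3262] d_tool mm [ 220.3  151.6 -609.3] turn_x 0.0092 down [-0.  0. -1.] F [ 0.1  0.7 -0.5] open 0.0213
```

>>> {"op": "carry_out", "data": {"steps": [[0,0.02,-0.03,0.009,0,0],[0,0.02,-0.03,0,0,0],[0,0.02,-0.03,0,0,0],[0,0.02,-0.03,0,0,0],[0,0.02,-0.03,0,0,0],[0,0.02,-0.03,0,0,0],[0,0.02,-0.03,0,0,0],[0,0.011,-0.035,0,0,0],[0,0,-0.037,0,0,0],[0,0,-0.037,0,0,0]]}}

```text
time: 45.48
eef_pos: [0.4178, 0.0075, 0.3262]
ee_rot: [0.466, 0.532, -0.466, 0.531]
force: [1.1, -0.0, -0.8]
opening: 0.0214
```

>>> {"op": "carry_out", "data": {"steps": [[0,0,-0.037,0,0,0],[0,0,-0.037,0,0,0],[0,0,-0.037,0,0,0],[0,0,-0.037,0,0,0],[0,0,-0.037,0,0,0],[0,0,-0.037,0,0,0],[0,0,-0.037,0,0,0],[0,0,-0.02,0,0,0],[0,0,0,0,0,0],[0,0,0,0,0,0]]}}

```text
time: 46.32
eef_pos: [0.3825, 0.2832, 0.326]
ee_rot: [0.466, 0.532, -0.466, 0.532]
force: [-0.9, -0.5, -1.0]
opening: 0.0216
```

```bash
python3 -c "
from h import *
to([.3745,.2945,.106],.13)"
```

```text
t46.3 pos [0.3825 0.2832 0.326 ] d_tool mm [220.   -6.3 -12.3] turn_x 0.0015 down [-0.001 -0.    -1.   ] F [-0.9 -0.5 -1. ] open 0.0216
```

>>> {"op": "carry_out", "data": {"steps": [[0.03,-0.006,-0.012,0,0,0],[0.04,0,0,0,0,0],[0.04,0,0,0,0,0],[0.04,0,0,0,0,0],[0.03,0,0,0,0,0],[0.015,0,0,0,0,0],[0.01,0,0,0,0,0],[0.005,0,0,0,0,0],[0,0,0,0,0,0],[0,0,0,0,0,0]]}}

```text
time: 47.15
eef_pos: [0.3758, 0.2935, 0.1174]
ee_rot: [0.468, 0.53, -0.467, 0.531]
force: [-0.1, 0.0, -0.9]
opening: 0.0217
```

```bash
python3 -c "
from h import *
to([.3745,.2945,.104],.13)"
```

```text
t47.1 pos [0.3758 0.2935 0.1174] d_tool mm [13.4 -1.2 -1.1] turn_x -0.0039 down [ 0.001  0.001 -1.   ] F [-0.1  0.  -0.9] open 0.0217
```

>>> {"op": "carry_out", "data": {"steps": [[0.005,0,0,0,0,0],[0.003,0,0,0,0,0],[0.002,0,0,0,0,0],[0.001,0,0,0,0,0],[0.001,0,0,0,0,0],[0,0,0,0,0,0],[0,0,0,0,0,0]]}}

```text
time: 47.73
eef_pos: [0.3753, 0.2936, 0.1048]
ee_rot: [0.468, 0.53, -0.467, 0.531]
force: [-2.3, -0.5, 5.1]
opening: 0.0216
```

```bash
python3 -c "
from h import *
to([.3745,.2945,.104],.13)"
```

```text
t47.7 pos [0.3753 0.2936 0.1048] d_tool mm [ 0.8 -0.7 -1. ] turn_x -0.004 down [ 0.  0. -1.] F [-2.3 -0.5  5.1] open 0.0216
```

Touching down (5 N). Release, rise, and move clear to check everything.

>>> {"op": "carry_out", "data": {"steps": [[0,0,0,0,0,0],[0,0,0,0,0,0],[0,0,0,0,0,0],[0,0,0,0,0,0],[-0.01,0,0,0,0,0],[-0.03,0,0,0,0,0],[-0.04,0,0,0,0,0],[-0.04,0,0,0,0,0],[-0.04,0,0,0,0,0],[-0.04,0,0,0,0,0]], "hand": 50}}

```text
time: 48.57
eef_pos: [0.3748, 0.2931, 0.3074]
ee_rot: [0.468, 0.53, -0.467, 0.531]
force: [0.1, -0.3, -0.1]
opening: 0.0471
```

>>> {"op": "carry_out", "data": {"steps": [[0,-0.02,-0.03,0,0,0],[0,-0.02,-0.03,0,0,0],[0,-0.02,-0.03,0,0,0],[0,-0.02,-0.03,0,0,0],[0,-0.02,-0.03,0,0,0],[0,-0.02,-0.03,0,0,0],[0,-0.02,-0.03,0,0,0],[0,-0.02,-0.03,0,0,0],[0,0,0,0,0,0],[0,0,0,0,0,0]]}}

```text
time: 49.4
eef_pos: [0.1853, 0.5121, 0.3047]
ee_rot: [0.467, 0.531, -0.467, 0.531]
force: [0.4, -0.4, -0.6]
opening: 0.0473
```

```bash
python3 -c "
from h import *
to([.2,.53,.3],.13)
d=grab('top');im=cv2.cvtColor(d['frame'],cv2.COLOR_RGB2BGR);e=grab('side');i2=cv2.cvtColor(e['frame'],cv2.COLOR_RGB2BGR)
driver(d)
a=cv2.resize(im[130:310,130:400],(800,533),interpolation=cv2.INTER_CUBIC);cv2.imwrite('pics/c10.png',a)
cv2.imwrite('pics/c11.png',cv2.resize(i2[160:330,170:370],(706,600),interpolation=cv2.INTER_CUBIC))"
```

```text
t49.4 pos [0.1853 0.5121 0.3047] d_tool mm [  4.7  16.9 -15.9] turn_x -0.0015 down [ 0. -0. -1.] F [ 0.4 -0.4 -0.6] open 0.0473
handle c [0.3709 0.3149] axis yaw 0.1092 extent -0.055 0.048 186
shaft s -0.18 -0.056 n 0.0023 68 ends [0.3716 0.1336]
```

View pics/c10.png

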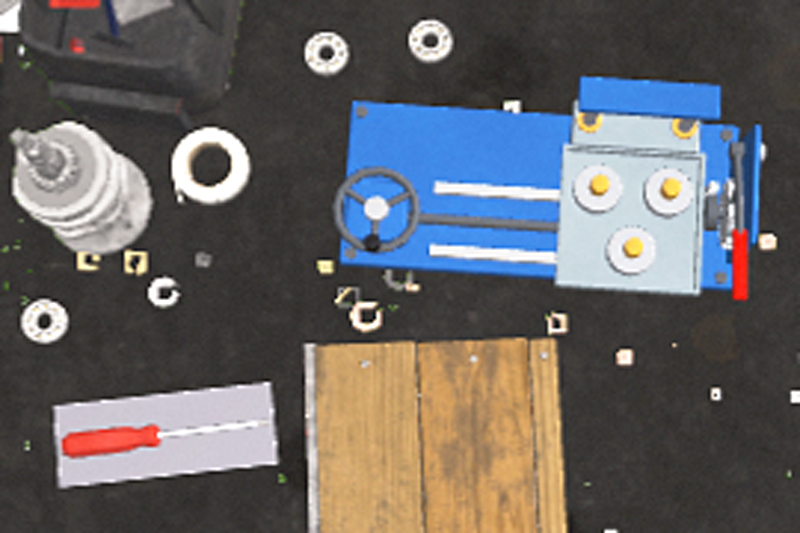

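View pics/c11.png

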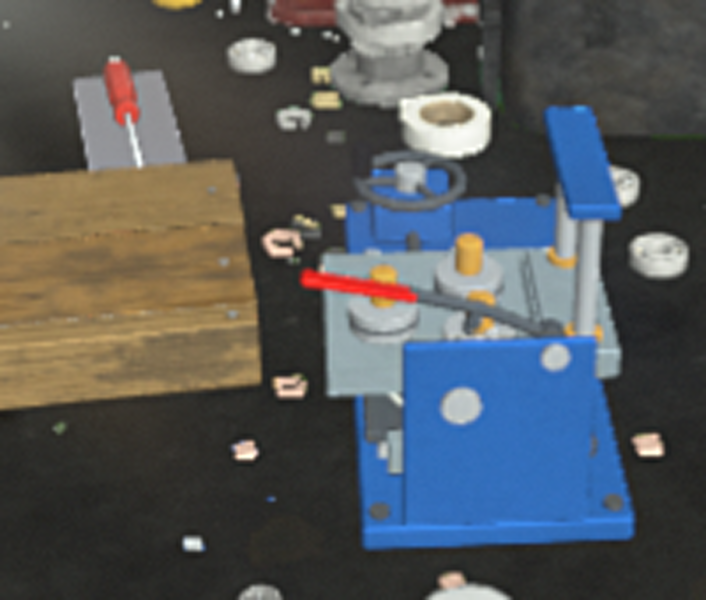

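```bash
python3 -c "
from h import *
from scipy.optimize import minimize_scalar
d=last('top');e=last('side')
def y(im,u0,u1,v0,v1):
    i=im[v0:v1,u0:u1].astype(int);m=((i[...,0]>150)&(i[...,2]<i[...,0]-90)&(i[...,1]>90)).astype(np.uint8);k,l,s,c=cv2.connectedComponentsWithStats(m);return [(c[j]+[u0,v0]).round(1) for j in range(1,k) if s[j,4]>15]
T=y(d['frame'],318,372,180,225);S=y(e['frame'],265,330,215,265);print(T,S)
for t in T:
  for s in S:
    o1,r1=ray(d,*t);o2,r2=ray(e,*s);A=np.c_[r1,-r2];k=np.linalg.lstsq(A,o2-o1,rcond=None)[0];p,q=o1+k[0]*r1,o2+k[1]*r2
    if np.linalg.norm(p-q)<.012: print(((p+q)/2).round(4),np.linalg.norm(p-q).round(4))
"
```

```text
[array([332.1, 191.7]), array([356.3, 192.9]), array([343.5, 213. ])] [array([302.5, 231.9]), array([278.4, 237.8]), array([306.2, 243.8])]
[ 0.6357 -0.2114  0.1337] 0.0009
[ 0.6439 -0.2146  0.0989] 0.002
[ 0.6245 -0.2797  0.1769] 0.0001
[ 0.632  -0.2841  0.1451] 0.0028
[ 0.5697 -0.2446  0.1419] 0.0016
```

```bash
python3 -c "
from h import *
print(robot.finish_job())"
```

```text
the job is handed in; nothing more can be done
None
```

The job is done in the order you asked and handed in; it took about 50 s of the 210 s.

- **Bearing:** I took the look-alike nearest the base and laid it in the white ring. It looked centred in the picture. The wheel then pointed to a camera error of 1.5 to 2 mm in x, so it may sit off by about that.
- **Handwheel:** I wound it two turns clockwise. The force on the knob rose to 14 N at the end, which I took as the carriage against its stop. The last top picture shows the rails clear and the carriage under the head.
- **Weights:** All three weights stand upright in the pan.
- **Pawl:** I lifted the finger with the screwdriver shaft only, and it has stayed up. The head sank: measured from both cameras, the unobstructed knob now lies at 134 mm. That is about 60 mm down, which fits the foot resting on the bearing, but the measurement is good only to a few millimetres.
- **Screwdriver:** It lies on the grey mat, let go, and the arm is clear.
- **Left alone:** I did not touch the tape roll, piston or valve spring. The tape roll is in place in the last pictures. The piston and spring lay outside the final top crop and only partly in the side one, so I did not check them at the end.

No check failed outright. The camera and arm disagreed by about 2 mm in x throughout, and I corrected for that from the first weight on.

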